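# Load the orange-striped cartridge into the sloping console and switch it on

## Robot

A 6-joint arm with a two-finger parallel gripper is mounted at the origin on the work surface. World frame = base frame: x ahead of the robot, y to its left, z up, the work surface at z = 0. Lengths are in m, angles in rad, forces in N, time in s.
With the tool pointing down it reaches from about 0.35 to 0.925 m from the base axis. Payload 6.4 kg.
Tool frame: the origin (TCP) lies at the very end of the fingers, on their centre line; the grasp point (between the pads) lies 19 mm behind it; z points along the fingers, y is the line along which they close (so a half turn about z gives the same grasp; the last joint's range is limited). The gripper opens to 94 mm and grips with 3 to 60 N. Pads are 16 mm wide; open, the fingers measure 119 mm over their backs; the gripper's body (75 mm by 177 mm) begins 78 mm behind the grasp point.
Start: joints at [-1.485, 0.245, 1.558, -0, 1.339, -0.174], TCP at [0.167, -0.628, 0.205] pointing down, gripper open.
Joint ranges: [-3.13, 3.13], [-1.02, 2.26], [0.13, 2.54], [-0.95, 4.09], [0.21, 2.88], [-2.74, 2.74]. Speed limits (rad/s): [2.57, 2.57, 3.14, 3.14, 3.14, 3.14].

## Interface

Orientations are given as a rotation vector (axis times angle).
In Python, from plant import ctrl, optics, workorder gives the robot as it stands.
- The arm moves only by the tool jog_arm, never from a script. Its argument "targets" is a list of rows, each an object of numbers: "tx", "ty", "tz": the shift along the tool's x, y, z in mm; "wx", "wy", "wz": the turn, a rotation vector about the tool's x, y, z in rad; "fingers": the finger opening in mm, from 0 to 94. In form: [{"tx": .., "ty": .., "tz": .., "wx": .., "wy": .., "wz": .., "fingers": ..}, ...]. A call has 1 to 8 rows; each row shifts and turns the commanded pose from where the row before left it, along the tool's axes as they then stand; what a row does not reach is not made up. A row lasts 1/12 s, in which the tool goes at most 41.7 mm and 7.16 degrees, less where a joint would pass 70% of its speed; a pose out of reach is approached as far as the arm can. A call with a gripper value outside its range is refused whole. The fingers move at their own pace and stop on an object; "newtons" is the grip in N (left out, the last holds). Time passes only in rows, so rows that do not move let the fingers close. It gives the time, the measured TCP pose, the force, the opening and the grip force at its end, in the units of the state.
- ctrl.get_obs(): the state, without advancing time (a new reading comes with each control period).
- optics.get_image(name): name is "scene" or "top" or "wrist"; returns a dict with "frame" (400x640x3 uint8, blue, green, red), "camera_matrix" (3x3 intrinsics, pixels), "extrinsics" (4x4, takes a point from world to camera coordinates). Camera axes: x right, y down, z forward; pixel columns grow to the right and rows downward; lengths in m; the calibration is good to about 2 mm. The wrist camera is an equidistant fisheye: a pixel r from the principal point sees the ray r / f radians off the axis. A picture is of the moment at which its call begins. There is no depth.
- workorder.hand_in(): hands the job in; it is judged then, once.
The state is a dict: "time": time; "joint_pos": joint angles; "joint_velocities": joint speeds; "effort": joint torques, N m; "position": TCP position; "ee_rot": TCP orientation; "wrist_force": force on the tool from outside, world axes, zero at the start; "moment": the same for the moment, N m; "opening": finger opening in m; "finger_force": force on a finger pad.
Only numpy, scipy, OpenCV 4.12 (cv2) and the standard library are available. Lean on these libraries where they do the work, as an engineer would, in place of code of your own. Each camera call takes 0.05 s, during which the arm holds its last target. There are 200 camera calls.

## Task

Take the cartridge with the orange stripe and lay it in the empty bay in the console's sloping top, striped end towards the low front edge, and press it down until its body is flush with the deck all round (only its grip ridge stays proud). Then press the red power button right down and let it go, leaving the cartridge fully home. Leave the blue-striped cartridge, the tumbler, the red box and the controller where they are.

Things in the scene. Friction and masses are not known exactly. Their poses are not given: they have to be found in the camera images.
- cart_orange: Loose black cartridge, orange stripe, about 70 g. Body 70 (x) x 50 (y) x 16 (z) mm; centred on top a grey grip ridge 40 (x) x 20 (y) mm rising 14 mm more (30 mm overall). Origin: centre of its underside; x along its length, z up. The stripe crosses its top at the -x end. Starts flat on the shelf, striped end roughly towards the robot.
- cart_orange_stripe (a point): Middle of the orange stripe on the top of the cartridge's body, 27.5 mm from its centre towards -x, 16 mm above its underside; axes as the cartridge's.
- cart_blue: The other cartridge: same size and shape, blue stripe. Leave it alone.
- console: Grey plastic wedge-shaped console, 200 mm deep (x) x 240 mm wide (y), fixed to the shelf. Origin: centre of its underside on the shelf; x points from its low front edge to its high back. Its whole top is a flat deck that slopes 30 degrees, about 37 mm high at the front (robot side) and 153 mm at the back.
- bay (a point): Centre of the rectangular bay's mouth, level with the deck. x points up the slope, y to the left across the deck, z out of the deck (30 degrees from vertical, leaning to the robot). Bay 75 (x) x 55 (y) mm, edges chamfered 2 mm: 2.5 mm play each side of a cartridge. Its black floor, the carriage, is 8 mm below the deck at the start and 16 mm when pushed home (cartridge body flush).
- carriage (a joint): How far the bay's floor has been pushed in, in m: 0 at the start, 0.008 at its stop (cartridge flush). It slides square to the deck, is held by friction of about 6 N and stays where it is pushed; it does not spring back. A cartridge merely laid in stands 8 mm proud.
- power_top (a point): Centre of the top face of the round red power button, 28 mm across, in a black housing on the deck to the right of the bay (110 mm from the bay's centre along the bay's -y); z out of the deck, the press direction is -z.
- power (a joint): How far the power button is pressed, in m: 0 released, 0.006 fully down. It springs back; fully down takes about 5 N.
- tumbler: Glass tumbler with white dice in it, 72 mm across the rim, 90 mm high, upright on the shelf; origin at the centre of its underside. Leave it alone.
- red_box: Small closed red plastic box with a flip-top lid, 62 x 92 x 43 mm; origin at the centre of its underside. Leave it alone.
- controller: White game controller, about 65 x 152 x 36 mm, lying on the shelf behind the high back of the console; origin at the centre of its underside. Leave it alone.
There are look-alikes about, which are no part of the job. What is shaped like the cart_orange but green or pink is not meant.

How it is judged:
On the way, in this order (a step that is already met when the one before it is completed fails the run):
1. the orange-striped cartridge has been pressed flush into the bay, striped end towards the low front edge (value of joint carriage above 0.006 m and z of cart_orange in the frame of bay below -0.0135 m and x of cart_orange in the frame of bay between -0.006 and 0.006 m and y of cart_orange in the frame of bay between -0.006 and 0.006 m and angle between the z axis of cart_orange and the z axis of bay, either way round below 0.07 rad and x of cart_orange_stripe in the frame of bay below -0.015 m), for 0.2 s.
2. then the power button is pressed right down with the cartridge flush (all of step 1 and value of joint power above 0.0045 m), for 0.05 s.
At the end, for the whole second after the job is handed in: Orange-striped cartridge at rest in the bay: within 6 mm of centre, 4 degrees of parallel to the deck, stripe on the low side (15 mm or more from centre), at most 2.5 mm proud, carriage in over 6 mm; power button out (under 1.5 mm); the other four things within 20 mm of their start (all of step 1 and value of joint power below 0.0015 m and linear speed of cart_orange below 0.01 m/s and distance of each of cart_blue, tumbler, red_box, controller from where it was at the start of the episode below 0.02 m); the robot touches nothing.
It fails at once if the cart blue is shifted 20 mm or more (distance of cart_blue from where it was at the start of the episode above 0.02 m).
It fails at once if the tumbler is shifted 20 mm or more (distance of tumbler from where it was at the start of the episode above 0.02 m).
It fails at once if the red box is shifted 20 mm or more (distance of red_box from where it was at the start of the episode above 0.02 m).
It fails at once if the controller is shifted 20 mm or more (distance of controller from where it was at the start of the episode above 0.02 m).
It fails at once if the tumbler is tipped more than 0.35 rad (angle between tumbler's own z axis and vertical above 0.35 rad).
It also fails if it takes over 43 s, if anything falls off the work surface, if the arm or the gripper's body presses on something with over 40 N, if the wrist force passes 120 N, or if a joint passes its speed limit or range.

## Working session

There is one attempt and no reset: what is moved stays moved. The work goes in short steps, Python scripts to look and compute and a tool call to move; the robot and the scene stay as the last step left them, time stands still between calls to the robot, and variables do not carry over. Pictures are saved under pics/ and viewed, at most 10 in all, crops included, and the job is handed in when it is done.

Besides the shell and the picture viewer there is one more tool, called after "Call:" as name(argument=value, ...), one argument or row to a line, values as JSON. jog_arm: Moves the arm, as the interface text tells. Its arguments: {"type":"object","properties":{"targets":{"type":"array"},"newtons":{"type":"number"}},"required":["targets"]}

```bash
mkdir -p pics; ls
cat > h.py <<'E'
import numpy as np, cv2, json
from plant import ctrl, optics, workorder
from scipy.spatial.transform import Rotation as R
def snap(n,fn):
    d=optics.get_image(n); cv2.imwrite(f'pics/{fn}.png',d['frame'])
    json.dump({'n':n,'K':np.array(d['camera_matrix']).tolist(),'E':np.array(d['extrinsics']).tolist()},open(f'pics/{fn}.json','w')); return d
def ray(fn,uv):
    c=json.load(open(f'pics/{fn}.json'));K=np.array(c['K']);E=np.array(c['E'])
    a=np.array([(uv[0]-K[0,2])/K[0,0],(uv[1]-K[1,2])/K[1,1]])
    if c['n']=='wrist':
        r=np.hypot(*a); v=np.array([*(a/max(r,1e-9)*np.sin(r)),np.cos(r)])
    else: v=np.array([*a,1.])
    v=E[:3,:3].T@v; return -E[:3,:3].T@E[:3,3], v/np.linalg.norm(v)
def onz(fn,uv,z):
    o,v=ray(fn,uv); return o+v*(z-o[2])/v[2]
def tri(obs):
    A=np.zeros((3,3));b=np.zeros(3)
    L=[ray(*o) for o in obs]
    for o,v in L: P=np.eye(3)-np.outer(v,v);A+=P;b+=P@o
    p=np.linalg.solve(A,b); return p,[np.linalg.norm((np.eye(3)-np.outer(v,v))@(p-o)) for o,v in L]
def proj(fn,p):
    c=json.load(open(f'pics/{fn}.json'));K=np.array(c['K']);E=np.array(c['E'])
    q=E[:3,:3]@p+E[:3,3]
    if c['n']=='wrist':
        t=np.arctan2(np.hypot(q[0],q[1]),q[2]); s=t/np.hypot(q[0],q[1]); m=q[:2]*s
    else: m=q[:2]/q[2]
    return m*[K[0,0],K[1,1]]+K[:2,2]
E
python3 - <<'E'
from h import *
ims=[snap(n,n+'0')['frame'] for n in ('scene','top')]
cv2.imwrite('pics/both.png',cv2.resize(np.vstack(ims),None,fx=.75,fy=.75))
for n in ('scene0','top0'): print(json.load(open(f'pics/{n}.json')))
E
```

```text
pics
{'n': 'scene', 'K': [[448.6716841974873, 0.0, 322.7903996817533], [0.0, 448.6716841974873, 201.5614667172728], [0.0, 0.0, 1.0]], 'E': [[0.3392097701872846, 0.9406366669729037, 0.011806462450554944, -0.22765029335446427], [0.7954876679250211, -0.2801221237722083, -0.5373369203326335, -0.40771746234994805], [-0.5021315584472867, 0.19166182854041208, -0.8432850298041847, 1.6773262776737858], [0.0, 0.0, 0.0, 1.0]]}
{'n': 'top', 'K': [[364.48771518492566, 0.0, 326.67700023260164], [0.0, 364.48771518492566, 202.73966292846666], [0.0, 0.0, 1.0]], 'E': [[-0.006081425350485374, -0.9999776797058209, 0.0027670120832642303, 0.05147617753598345], [-0.996826880554626, 0.005842598439394388, -0.07938535285057025, 0.5859077829325171], [0.07936741440566165, -0.0032410081206999232, -0.9968401624116683, 1.0261704220520853], [0.0, 0.0, 0.0, 1.0]]}
```

View pics/scene0.png

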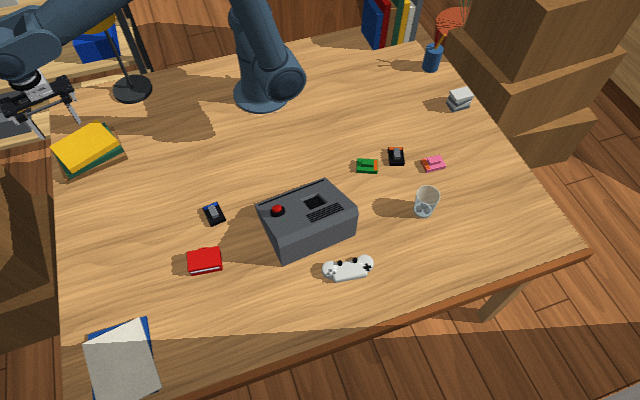

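View pics/top0.png

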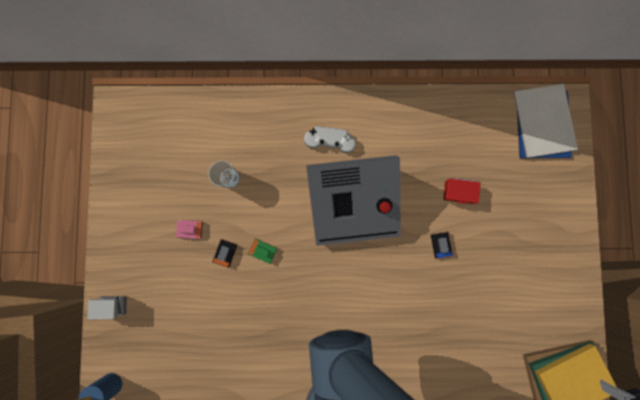

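The scene image shows these look-alikes, with scene and top pixels:
- black with orange: (396,156) / (225,253)
- green: (367,165) / (264,251)
- pink: (433,163) / (189,230)
- blue-striped black: (213,213) / (442,245)

I choose the black one with orange and will check it in a crop.

Run:
```python
from h import *
s=cv2.imread('pics/scene0.png');t=cv2.imread('pics/top0.png')
def c(i,x,y,w,h,f): return cv2.resize(i[y:y+h,x:x+w],None,fx=f,fy=f,interpolation=cv2.INTER_CUBIC)
a=np.hstack([c(s,376,138,50,37,8),c(t,200,234,50,37,8)])
b=np.hstack([c(s,250,170,114,86,3.5088),c(t,300,150,114,86,3.5088)])
b=cv2.resize(b,(800,302));cv2.imwrite('pics/crop.png',np.vstack([a,b]))
for n,f,uv,z in [('or','scene0',(396,156),.02),('or','top0',(225,253),.02),('tumbler','top0',(224,175),.05),('red','top0',(462,191),.04)]: print(n,onz(f,uv,z).round(3))
```

```text
or [0.454 0.338 0.02 ]
or [0.444 0.339 0.02 ]
tumbler [0.664 0.337 0.05 ]
red [ 0.616 -0.337  0.04 ]
```

View pics/crop.png

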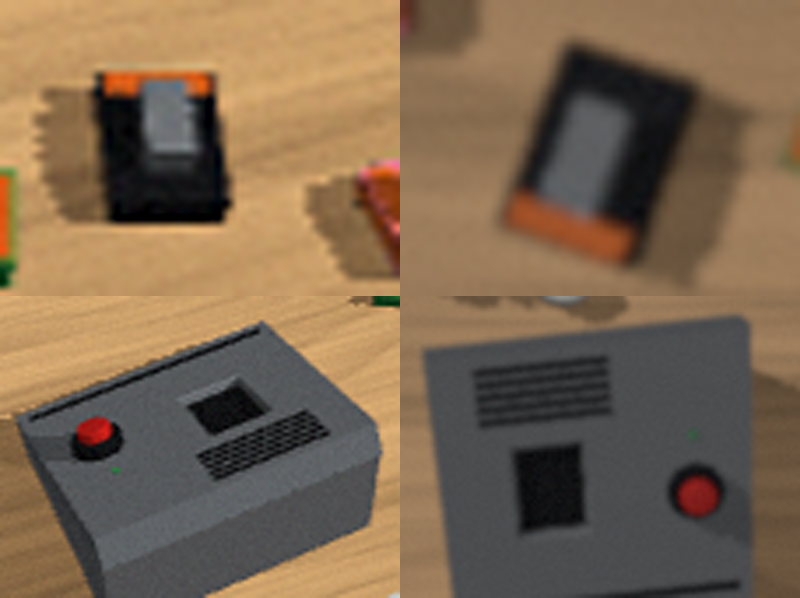

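The crop confirms it: black body, orange stripe towards the robot. The body corners in the top view are about (222,239), (237,245), (229,267) and (213,262). The bay mouth in the top view runs from about (332,193) to (353,216), and the button is at about (385,207).

Run:
```python
from h import *
T=lambda x,y:('top0',((x-400)/3.5088+300,(y-296)/3.5088+150))
S=lambda x,y:('scene0',(x/3.5088+250,(y-296)/3.5088+170))
P={}
for n,s,t in [('b_backL',(238,378),(514,448)),('but',(94,431),(697,495)),
  ('bay_c',(225,404),(550,488)),('backR_deck',(103,540),(742,318)),('vent_far',(0,0),(0,0))][:4]:
    pass
for n,s,t in [('but',(94,430),(697,495)),('bay_c',(225,406),(550,488)),('ventA',(197,454),(610,358)),('ventB',(308,411),(474,373)),('ventC',(329,434),(475,428))][:4]:
    p,e=tri([S(*s),T(*t)]);print(n,p.round(4),np.round(e,4))
q=[((x-400)/8+200,y/8+234) for x,y in [(575,42),(695,85),(632,262),(503,222)]]
c=np.array([onz('top0',u,.016) for u in q]);print(c.round(3),c.mean(0))
d=(c[0]+c[1]-c[2]-c[3]);print('yaw',np.degrees(np.arctan2(d[1],d[0])), np.linalg.norm(d)/2)
print(tri([('scene0',(376+169/8,138+117/8)),('top0',(200+187/8,234+152/8))]),'ridge')
st=ctrl.get_obs();print(R.from_rotvec(st['ee_rot']).as_matrix().round(3),st['position'])
d=optics.get_image('wrist');E=np.array(d['extrinsics']);print(d['camera_matrix']);
o=-E[:3,:3].T@E[:3,3];Rt=R.from_rotvec(st['ee_rot']).as_matrix();print('cam in tool',Rt.T@(o-st['position']),(Rt.T@E[:3,:3].T).round(3))
```

```text
but [ 0.5686 -0.1052  0.1027] [0.0007 0.0007]
bay_c [0.5754 0.0057 0.0914] [0.0007 0.0007]
ventA [ 0.6598 -0.0396  0.1717] [0.0052 0.0052]
ventB [0.6497 0.0558 0.1684] [0.0065 0.0065]
[[0.483 0.35  0.016]
 [0.468 0.306 0.016]
 [0.405 0.328 0.016]
 [0.419 0.374 0.016]] [0.44383568 0.33969223 0.016     ]
yaw -20.083025430540598 0.06739027688091173
(array([0.44493286, 0.34381488, 0.02453994]), [np.float64(0.00139539525904901), np.float64(0.0013953952590489032)]) ridge
[[ 0.966  0.257 -0.   ]
 [ 0.257 -0.966  0.002]
 [ 0.    -0.002 -1.   ]] [ 0.16693312 -0.6276363   0.20446257]
[[309.70691629   0.         315.93500937]
 [  0.         309.70691629 206.66300798]
 [  0.           0.           1.        ]]
cam in tool [ 0.07804463 -0.00087845 -0.17878789] [[-0.001 -0.963 -0.268]
 [ 1.    -0.    -0.001]
 [ 0.001 -0.268  0.963]]
```

```bash
cat >> h.py <<'E'
def Rdown(yaw): return np.array([[np.cos(yaw),np.sin(yaw),0],[np.sin(yaw),-np.cos(yaw),0],[0,0,-1.]])
def plan(wps,fingers=None,step=40,tstep=.12):
    st=ctrl.get_obs();p=np.array(st['position']);Q=R.from_rotvec(st['ee_rot']);rows=[]
    for P,M in wps:
        M=R.from_matrix(M) 
        w=(Q.inv()*M).as_rotvec();n=int(np.ceil(max(np.linalg.norm(P-p)*1000/step,np.linalg.norm(w)/tstep,.01)))
        for k in range(n,0,-1):
            t=Q.inv().apply((P-p)/k)*1000;w=(Q.inv()*M).as_rotvec()/k
            t=np.round(t,1 if step<20 else 0);w=np.round(w,3)
            p=p+Q.apply(t/1000);Q=Q*R.from_rotvec(w)
            r={a:float(v) for a,v in zip(('tx','ty','tz','wx','wy','wz'),[*t,*w]) if v}
            if fingers is not None:r['fingers']=fingers
            rows.append(r)
    for i in range(0,len(rows),8):print(json.dumps(rows[i:i+8]))
E
python3 - <<'E'
from h import *
y=lambda d:Rdown(np.radians(d))
plan([(np.array([.25,-.52,.33]),y(15)),(np.array([.45,-.2,.36]),y(80)),(np.array([.46,.0,.36]),y(130)),(np.array([.45,.2,.30]),y(160)),(np.array([.444,.34,.17]),y(160))])
E
```

```text
[{"tx": 22.0, "ty": -17.0, "tz": -25.0}, {"tx": 21.0, "ty": -16.0, "tz": -25.0, "wz": -0.001}, {"tx": 22.0, "ty": -17.0, "tz": -25.0}, {"tx": 22.0, "ty": -16.0, "tz": -25.0, "wx": -0.001, "wz": -0.001}, {"tx": 21.0, "ty": -17.0, "tz": -25.0}, {"tx": 28.0, "ty": -26.0, "tz": -3.0, "wz": -0.113}, {"tx": 30.0, "ty": -22.0, "tz": -3.0, "wz": -0.113}, {"tx": 33.0, "ty": -19.0, "tz": -3.0, "wz": -0.114}]
[{"tx": 35.0, "ty": -15.0, "tz": -3.0, "wz": -0.113}, {"tx": 36.0, "ty": -11.0, "tz": -3.0, "wz": -0.114}, {"tx": 37.0, "ty": -7.0, "tz": -3.0, "wz": -0.113}, {"tx": 38.0, "ty": -3.0, "tz": -3.0, "wz": -0.114}, {"tx": 37.0, "ty": 2.0, "tz": -3.0, "wz": -0.113}, {"tx": 37.0, "ty": 6.0, "tz": -3.0, "wz": -0.114}, {"tx": 37.0, "ty": 10.0, "tz": -3.0, "wy": -0.001, "wz": -0.113}, {"tx": 25.0, "ty": -3.0, "wz": -0.109}]
[{"tx": 25.0, "wz": -0.109}, {"tx": 25.0, "ty": 2.0, "wz": -0.109}, {"tx": 24.0, "ty": 5.0, "wz": -0.109}, {"tx": 24.0, "ty": 7.0, "wz": -0.109}, {"tx": 23.0, "ty": 10.0, "wz": -0.109}, {"tx": 22.0, "ty": 13.0, "wz": -0.11}, {"tx": 20.0, "ty": 15.0, "wz": -0.109}, {"tx": 27.0, "ty": 20.0, "tz": 10.0, "wz": -0.087}]
[{"tx": 25.0, "ty": 22.0, "tz": 10.0, "wz": -0.087}, {"tx": 23.0, "ty": 24.0, "tz": 10.0, "wz": -0.087}, {"tx": 20.0, "ty": 26.0, "tz": 10.0, "wz": -0.088}, {"tx": 18.0, "ty": 28.0, "tz": 10.0, "wz": -0.087}, {"tx": 15.0, "ty": 30.0, "tz": 10.0, "wz": -0.088}, {"tx": 11.0, "ty": 26.0, "tz": 26.0}, {"tx": 11.0, "ty": 26.0, "tz": 26.0}, {"tx": 10.0, "ty": 26.0, "tz": 26.0}]
[{"tx": 11.0, "ty": 26.0, "tz": 26.0}, {"tx": 10.0, "ty": 26.0, "tz": 26.0}]
```

Call:
jog_arm(
  targets=[
    {"tx": 22, "ty": -17, "tz": -25, "fingers": 60},
    {"tx": 21, "ty": -16, "tz": -25},
    {"tx": 22, "ty": -17, "tz": -25},
    {"tx": 22, "ty": -16, "tz": -25},
    {"tx": 21, "ty": -17, "tz": -25},
    {"tx": 28, "ty": -26, "tz": -3, "wz": -0.113},
    {"tx": 30, "ty": -22, "tz": -3, "wz": -0.113},
    {"tx": 33, "ty": -19, "tz": -3, "wz": -0.114},
  ],
  newtons=25,
)

```text
invalid input
```

Call:
jog_arm(
  targets=[
    {"tx": 35, "ty": -15, "tz": -3, "wz": -0.113},
    {"tx": 36, "ty": -11, "tz": -3, "wz": -0.114},
    {"tx": 37, "ty": -7, "tz": -3, "wz": -0.113},
    {"tx": 38, "ty": -3, "tz": -3, "wz": -0.114},
    {"tx": 37, "ty": 2, "tz": -3, "wz": -0.113},
    {"tx": 37, "ty": 6, "tz": -3, "wz": -0.114},
    {"tx": 37, "ty": 10, "tz": -3, "wz": -0.113},
    {"tx": 25, "ty": -3, "wz": -0.109},
  ],
)

```text
invalid input
```

Call:
jog_arm(
  targets=[
    {"tx": 25, "wz": -0.109},
    {"tx": 25, "ty": 2, "wz": -0.109},
    {"tx": 24, "ty": 5, "wz": -0.109},
    {"tx": 24, "ty": 7, "wz": -0.109},
    {"tx": 23, "ty": 10, "wz": -0.109},
    {"tx": 22, "ty": 13, "wz": -0.109},
    {"tx": 20, "ty": 15, "wz": -0.109},
  ],
)

```text
invalid input
```

Call:
jog_arm(
  targets=[
    {"tx": 22, "ty": -17, "tz": -25, "wx": 0, "wy": 0, "wz": 0, "fingers": 60},
    {"tx": 21, "ty": -16, "tz": -25, "wx": 0, "wy": 0, "wz": 0, "fingers": 60},
    {"tx": 22, "ty": -17, "tz": -25, "wx": 0, "wy": 0, "wz": 0, "fingers": 60},
    {"tx": 22, "ty": -16, "tz": -25, "wx": 0, "wy": 0, "wz": 0, "fingers": 60},
    {"tx": 21, "ty": -17, "tz": -25, "wx": 0, "wy": 0, "wz": 0, "fingers": 60},
    {"tx": 28, "ty": -26, "tz": -3, "wx": 0, "wy": 0, "wz": -0.113, "fingers": 60},
    {"tx": 30, "ty": -22, "tz": -3, "wx": 0, "wy": 0, "wz": -0.113, "fingers": 60},
    {"tx": 33, "ty": -19, "tz": -3, "wx": 0, "wy": 0, "wz": -0.114, "fingers": 60},
  ],
  newtons=25,
)

```text
time: 0.82
position: [0.3112, -0.4229, 0.3398]
ee_rot: [2.999, 0.935, 0.0]
wrist_force: [1.2, -1.1, -0.6]
opening: 0.0599
finger_force: 0.0
```

Call:
jog_arm(
  targets=[
    {"tx": 35, "ty": -15, "tz": -3, "wx": 0, "wy": 0, "wz": -0.113, "fingers": 60},
    {"tx": 36, "ty": -11, "tz": -3, "wx": 0, "wy": 0, "wz": -0.113, "fingers": 60},
    {"tx": 37, "ty": -7, "tz": -3, "wx": 0, "wy": 0, "wz": -0.113, "fingers": 60},
    {"tx": 38, "ty": -3, "tz": -3, "wx": 0, "wy": 0, "wz": -0.113, "fingers": 60},
    {"tx": 37, "ty": 2, "tz": -3, "wx": 0, "wy": 0, "wz": -0.113, "fingers": 60},
    {"tx": 37, "ty": 6, "tz": -3, "wx": 0, "wy": 0, "wz": -0.113, "fingers": 60},
    {"tx": 37, "ty": 10, "tz": -3, "wx": 0, "wy": 0, "wz": -0.113, "fingers": 60},
    {"tx": 25, "ty": -3, "tz": 0, "wx": 0, "wy": 0, "wz": -0.109, "fingers": 60},
  ],
)

```text
time: 1.48
position: [0.4548, -0.1731, 0.3607]
ee_rot: [2.29, 2.15, 0.002]
wrist_force: [0.8, 0.1, 0.2]
opening: 0.06
finger_force: 0.0
```

Call:
jog_arm(
  targets=[
    {"tx": 25, "ty": 0, "tz": 0, "wx": 0, "wy": 0, "wz": -0.109, "fingers": 60},
    {"tx": 25, "ty": 2, "tz": 0, "wx": 0, "wy": 0, "wz": -0.109, "fingers": 60},
    {"tx": 24, "ty": 5, "tz": 0, "wx": 0, "wy": 0, "wz": -0.109, "fingers": 60},
    {"tx": 24, "ty": 7, "tz": 0, "wx": 0, "wy": 0, "wz": -0.109, "fingers": 60},
    {"tx": 23, "ty": 10, "tz": 0, "wx": 0, "wy": 0, "wz": -0.109, "fingers": 60},
    {"tx": 22, "ty": 13, "tz": 0, "wx": 0, "wy": 0, "wz": -0.109, "fingers": 60},
    {"tx": 20, "ty": 15, "tz": 0, "wx": 0, "wy": 0, "wz": -0.109, "fingers": 60},
  ],
)

```text
time: 2.07
position: [0.4619, 0.0008, 0.3602]
ee_rot: [-1.329, -2.847, -0.0]
wrist_force: [-0.0, -0.8, -0.1]
opening: 0.0598
finger_force: 0.0
```

Run:
```python
from h import *
snap('wrist','w1');print(ctrl.get_obs()['joint_pos'],ctrl.get_obs()['position'])
y=lambda d:Rdown(np.radians(d))
plan([(np.array([.45,.2,.30]),y(160)),(np.array([.444,.34,.15]),y(160))])
```

```text
[-0.23916716 -0.29909882  1.81385631  0.00237231  1.62726079 -0.94372267] [0.46188284 0.00395888 0.36038983]
[{"tx": 26.0, "ty": 20.0, "tz": 10.0, "wz": -0.086}, {"tx": 24.0, "ty": 22.0, "tz": 10.0, "wz": -0.086}, {"tx": 23.0, "ty": 24.0, "tz": 10.0, "wx": 0.001, "wz": -0.086}, {"tx": 20.0, "ty": 25.0, "tz": 10.0, "wz": -0.086}, {"tx": 18.0, "ty": 27.0, "tz": 10.0, "wx": 0.001, "wy": -0.001, "wz": -0.087}, {"tx": 16.0, "ty": 29.0, "tz": 11.0, "wz": -0.086}, {"tx": 9.0, "ty": 22.0, "tz": 25.0}, {"tx": 9.0, "ty": 22.0, "tz": 25.0}]
[{"tx": 9.0, "ty": 21.0, "tz": 25.0}, {"tx": 9.0, "ty": 22.0, "tz": 25.0}, {"tx": 9.0, "ty": 21.0, "tz": 25.0}, {"tx": 8.0, "ty": 22.0, "tz": 25.0}]
```

Call:
jog_arm(
  targets=[
    {"tx": 26, "ty": 20, "tz": 10, "wx": 0, "wy": 0, "wz": -0.086, "fingers": 60},
    {"tx": 24, "ty": 22, "tz": 10, "wx": 0, "wy": 0, "wz": -0.086, "fingers": 60},
    {"tx": 23, "ty": 24, "tz": 10, "wx": 0, "wy": 0, "wz": -0.086, "fingers": 60},
    {"tx": 20, "ty": 25, "tz": 10, "wx": 0, "wy": 0, "wz": -0.086, "fingers": 60},
    {"tx": 18, "ty": 27, "tz": 10, "wx": 0, "wy": 0, "wz": -0.086, "fingers": 60},
    {"tx": 16, "ty": 29, "tz": 10, "wx": 0, "wy": 0, "wz": -0.086, "fingers": 60},
    {"tx": 9, "ty": 22, "tz": 25, "wx": 0, "wy": 0, "wz": 0, "fingers": 60},
    {"tx": 9, "ty": 22, "tz": 25, "wx": 0, "wy": 0, "wz": 0, "fingers": 60},
  ],
)

```text
time: 2.78
position: [0.4517, 0.2445, 0.2505]
ee_rot: [0.566, 3.088, 0.002]
wrist_force: [1.3, -0.2, -0.3]
opening: 0.0602
finger_force: 0.0
```

Call:
jog_arm(
  targets=[
    {"tx": 9, "ty": 21, "tz": 25, "wx": 0, "wy": 0, "wz": 0, "fingers": 60},
    {"tx": 9, "ty": 22, "tz": 25, "wx": 0, "wy": 0, "wz": 0, "fingers": 60},
    {"tx": 9, "ty": 21, "tz": 25, "wx": 0, "wy": 0, "wz": 0, "fingers": 60},
    {"tx": 9, "ty": 22, "tz": 25, "wx": 0, "wy": 0, "wz": 0, "fingers": 60},
    {"tx": 0, "ty": 0, "tz": 0, "wx": 0, "wy": 0, "wz": 0, "fingers": 60},
  ],
)

```text
time: 3.2
position: [0.4446, 0.337, 0.1442]
ee_rot: [-0.562, -3.082, 0.008]
wrist_force: [-1.2, -0.5, -1.1]
opening: 0.0599
finger_force: 0.0
```

Run:
```python
from h import *
b=snap('wrist','w2')['frame'];a=cv2.imread('pics/w1.png')
cv2.imwrite('pics/w12.png',cv2.resize(np.hstack([a,b]),(800,250)))
print(ctrl.get_obs()['joint_pos'],ctrl.get_obs()['position'])
p=np.array([.444,.34,.03]);print(proj('w1',p),proj('w2',p),proj('w1',np.array([.5754,.0057,.0914])))
```

```text
[ 4.42891071e-01  9.78767268e-02  1.83690706e+00 -1.83604368e-04
  1.21382669e+00 -7.66818728e-01] [0.44601194 0.33612199 0.14690514]
[434.03285094  19.5588308 ] [318.44770512 203.29635924] [374.05363377 221.44873945]
```

View pics/w12.png

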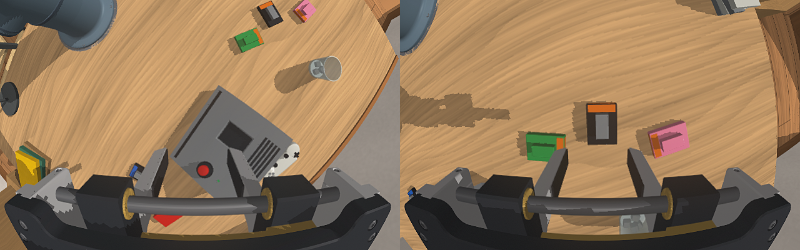

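Left (w1) shows the console with its bay and red button. Right (w2) shows the orange-striped cartridge at about (322,198) of the full image, between green and pink, with the stripe towards the robot. I'll enlarge both.

Run:
```python
from h import *
b=cv2.imread('pics/w2.png');a=cv2.imread('pics/w1.png')
c=lambda i,x,y,w,h,f:cv2.resize(i[y:y+h,x:x+w],None,fx=f,fy=f,interpolation=cv2.INTER_CUBIC)
cv2.imwrite('pics/c12.png',np.hstack([c(a,300,170,130,120,3.0769)[:369],c(b,282,154,80,74,5)[:369]]))
```

```text
(no output)
```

View pics/c12.png

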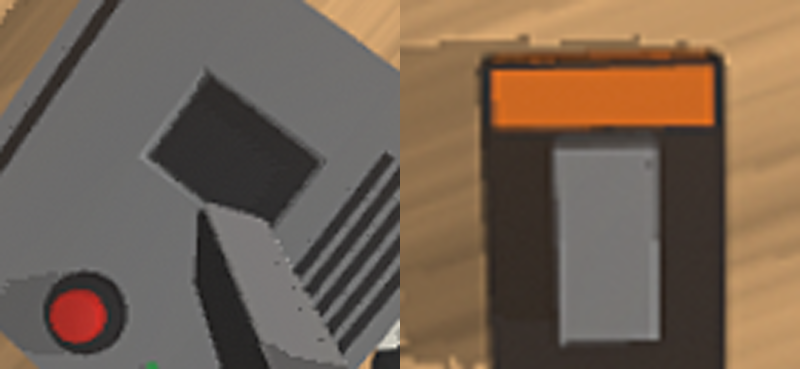

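The crop shows the ridge top at crop x 555–662, y 148–343, about aligned with the tool. In the left crop the bay mouth corners are at (207,70), (143,155) and (323,160), and the button top is at (77,315).

Run:
```python
from h import *
W1=lambda x,y:('w1',(x/3.0769+300,y/3.0769+170))
W2=lambda x,y:('w2',((x-400)/5+282,y/5+154))
T=lambda x,y:('top0',((x-400)/3.5088+300,(y-296)/3.5088+150))
S=lambda x,y:('scene0',(x/3.5088+250,(y-296)/3.5088+170))
q=np.array([onz(*W2(*u),.03) for u in [(555,148),(658,148),(662,340),(560,346)]]);print('ridge',q.round(4).tolist(),q.mean(0))
d=q[3]+q[2]-q[0]-q[1];print('yaw',np.degrees(np.arctan2(d[1],d[0])),np.linalg.norm(d)/2,np.linalg.norm(q[0]-q[1]))
print('tri ridge',tri([W2(609,245),('top0',(200+187/8,234+152/8)),('scene0',(376+169/8,138+117/8))]))
P={}
for n,o in {'LL':[W1(207,70),T(520,534)],'LR':[W1(143,155),T(586,525)],'HL':[W1(323,160),T(514,448)],'but':[W1(77,315),T(697,495),S(94,430)],'but2':[W1(77,315),S(94,430)]}.items():
    p,e=tri(o);P[n]=p;print(n,p.round(4),np.round(e,4))
print('c',(P['LR']+P['HL'])/2,np.linalg.norm(P['LL']-P['LR']),np.linalg.norm(P['LL']-P['HL']))
# model fit: console deck yaw + bay centre + button height known shape
from scipy.optimize import least_squares
def pts(x):
    c=x[:3];y=x[3];X=np.array([np.cos(y)*np.cos(np.pi/6),np.sin(y)*np.cos(np.pi/6),.5]);Y=np.array([-np.sin(y),np.cos(y),0]);Z=np.cross(X,Y)
    f=lambda a,b,h=0:c+a*X+b*Y+h*Z
    return {'LL':f(-.0375,.0275),'LR':f(-.0375,-.0275),'HL':f(.0375,.0275),'HR':f(.0375,-.0275),'but':f(0,-.11,x[4])},X,Y,Z
ob=[('LL',W1(207,70)),('LR',W1(143,155)),('HL',W1(323,160)),('but',W1(77,315)),('LL',T(520,534)),('LR',T(586,525)),('HL',T(514,448)),('HR',T(581,443)),('but',T(697,495)),('but',S(94,430)),('HR',S(207,434)),('LR',S(180,402)),('LL',S(238,378)),('HL',S(271,408))]
r=least_squares(lambda x:np.concatenate([proj(o[0],pts(x)[0][n])-o[1] for n,o in ob]),[.575,.005,.09,-.06,.015],loss='soft_l1')
print(r.x,r.fun.reshape(-1,2).round(1).tolist());print(np.array(pts(r.x)[1:]).round(3))
```

```text
ridge [[0.4238, 0.342, 0.03], [0.4308, 0.3606, 0.03], [0.4676, 0.3481, 0.03], [0.4616, 0.3286, 0.03]] [0.44595322 0.34483825 0.03      ]
yaw -19.061143922092683 0.039557231932646424 0.019884871168179007
tri ridge (array([0.44572146, 0.34387781, 0.02555405]), [np.float64(0.0012437412948870003), np.float64(0.0020261962840858547), np.float64(0.0008559468733706777)])
LL [0.541  0.0295 0.0749] [0.0017 0.0017]
LR [ 0.5475 -0.0241  0.07  ] [0.0002 0.0002]
HL [0.604  0.0354 0.1141] [0.0026 0.0026]
but [ 0.569  -0.1049  0.1032] [0.0007 0.0011 0.0004]
but2 [ 0.5694 -0.1045  0.1034] [0.0001 0.0001]
c [0.5757749  0.00566728 0.09205062] 0.05424098327478901 0.07448684597578865
[0.57507496 0.0059433  0.09040603 0.05654211 0.0214108 ] [[-0.2, -0.7], [-1.0, -1.3], [-1.4, 1.0], [0.6, 2.1], [-1.4, -0.1], [-0.1, 1.2], [-1.0, -0.6], [0.7, -0.5], [-0.1, -1.0], [0.0, -0.7], [0.3, 0.5], [-0.0, -0.9], [0.5, 0.0], [-0.2, 1.7]]
[[ 0.865  0.049  0.5  ]
 [-0.057  0.998  0.   ]
 [-0.499 -0.028  0.866]]
```

Run:
```python
from h import *
plan([(np.array([.446,.3445,.05]),Rdown(np.radians(161))),(np.array([.446,.3445,.018]),Rdown(np.radians(161)))],step=25)
```

```text
[{"tx": 1.0, "ty": 2.0, "tz": 24.0, "wx": -0.001, "wy": -0.001, "wz": -0.007}, {"tx": 1.0, "ty": 2.0, "tz": 24.0, "wx": -0.001, "wy": -0.001, "wz": -0.007}, {"ty": 2.0, "tz": 24.0, "wx": -0.002, "wy": -0.001, "wz": -0.008}, {"tx": 1.0, "ty": 2.0, "tz": 25.0, "wx": -0.001, "wy": -0.002, "wz": -0.007}, {"tz": 16.0}, {"tz": 16.0}]
```

Call:
jog_arm(
  targets=[
    {"tx": 1, "ty": 2, "tz": 24, "wx": -0.001, "wy": -0.001, "wz": -0.007, "fingers": 50},
    {"tx": 1, "ty": 2, "tz": 24, "wx": -0.001, "wy": -0.001, "wz": -0.007, "fingers": 50},
    {"tx": 0, "ty": 2, "tz": 24, "wx": -0.001, "wy": -0.001, "wz": -0.007, "fingers": 44},
    {"tx": 1, "ty": 2, "tz": 20, "wx": -0.001, "wy": -0.001, "wz": -0.007, "fingers": 44},
    {"tx": 0, "ty": 0, "tz": 12, "wx": 0, "wy": 0, "wz": 0, "fingers": 44},
    {"tx": 0, "ty": 0, "tz": 10, "wx": 0, "wy": 0, "wz": 0, "fingers": 44},
    {"tx": 0, "ty": 0, "tz": 8, "wx": 0, "wy": 0, "wz": 0, "fingers": 44},
    {"tx": 0, "ty": 0, "tz": 0, "wx": 0, "wy": 0, "wz": 0, "fingers": 44},
  ],
)

```text
time: 3.92
position: [0.4485, 0.3442, 0.0279]
ee_rot: [0.524, 3.094, 0.004]
wrist_force: [-0.2, -0.2, 0.1]
opening: 0.0441
finger_force: 0.0
```

Run:
```python
from h import *
o=ctrl.get_obs();print(o['position'],o['wrist_force'],o['opening']);M=R.from_rotvec(o['ee_rot']).as_matrix();print(M.round(3),np.degrees(np.arctan2(M[1,0],M[0,0])))
```

```text
[0.44846326 0.34423609 0.02787485] [-0.20274613 -0.24719967  0.09852549] 0.044070054433747535
[[-0.944  0.329  0.004]
 [ 0.329  0.944  0.002]
 [-0.003  0.003 -1.   ]] 160.7749776130747
```

Call:
jog_arm(
  targets=[
    {"tx": 1, "ty": 0, "tz": 5, "wx": 0, "wy": 0, "wz": 0, "fingers": 40},
    {"tx": 1, "ty": 0, "tz": 4, "wx": 0, "wy": 0, "wz": 0, "fingers": 40},
    {"tx": 0, "ty": 0, "tz": 0, "wx": 0, "wy": 0, "wz": 0, "fingers": 40},
    {"tx": 0, "ty": 0, "tz": 0, "wx": 0, "wy": 0, "wz": 0, "fingers": 40},
  ],
)

```text
time: 4.25
position: [0.4468, 0.3456, 0.0197]
ee_rot: [0.522, 3.093, 0.005]
wrist_force: [-0.2, -0.3, -0.0]
opening: 0.0401
finger_force: 0.0
```

Call:
jog_arm(
  targets=[
    {"tx": 0, "ty": 0, "tz": 1, "wx": 0, "wy": 0, "wz": 0, "fingers": 10},
    {"tx": 0, "ty": 0, "tz": 0, "wx": 0, "wy": 0, "wz": 0, "fingers": 10},
    {"tx": 0, "ty": 0, "tz": 0, "wx": 0, "wy": 0, "wz": 0, "fingers": 10},
    {"tx": 0, "ty": 0, "tz": 0, "wx": 0, "wy": 0, "wz": 0, "fingers": 10},
    {"tx": 0, "ty": 0, "tz": 0, "wx": 0, "wy": 0, "wz": 0, "fingers": 10},
    {"tx": 0, "ty": 0, "tz": 0, "wx": 0, "wy": 0, "wz": 0, "fingers": 10},
  ],
  newtons=30,
)

```text
time: 4.75
position: [0.4468, 0.3454, 0.0187]
ee_rot: [0.523, 3.093, 0.005]
wrist_force: [-1.3, -1.1, 1.6]
opening: 0.0195
finger_force: 30.0
```

```bash
cat >> h.py <<'E'
BAY=np.array([.5751,.0059,.0904]);YAW=.0565
def bayR(y=None):
    y=YAW if y is None else y
    X=np.array([np.cos(y)*np.cos(np.pi/6),np.sin(y)*np.cos(np.pi/6),.5]);Y=np.array([-np.sin(y),np.cos(y),0]);return np.array([X,Y,np.cross(X,Y)]).T
def toolR(y=None):
    B=bayR(y);return np.array([-B[:,0],B[:,1],-B[:,2]]).T   # tool x downslope
E
python3 - <<'E'
from h import *
B=bayR()
o=ctrl.get_obs();p=np.array(o['position'])
print(o['joint_pos'].round(2),p,o['opening'],o['finger_force'])
plan([(p+[0,-.01,.1],Rdown(np.radians(161))),(np.array([.47,.2,.22]),Rdown(np.radians(175))),(BAY+B@[0,0,.08],toolR())])
E
```

```text
[ 0.46  0.29  1.88 -0.    0.96 -0.78] [0.44679058 0.34543393 0.01866318] 0.019517542181214265 30.00434249639511
[{"tx": -1.0, "ty": -3.0, "tz": -33.0, "wx": 0.001, "wy": 0.001, "wz": -0.001}, {"tx": -1.0, "ty": -3.0, "tz": -34.0, "wx": 0.001, "wy": 0.002, "wz": -0.001}, {"tx": -2.0, "ty": -3.0, "tz": -33.0, "wx": 0.002, "wy": 0.001, "wz": -0.001}, {"tx": -13.0, "ty": -24.0, "tz": -20.0, "wz": -0.049}, {"tx": -12.0, "ty": -25.0, "tz": -20.0, "wz": -0.049}, {"tx": -11.0, "ty": -25.0, "tz": -20.0, "wz": -0.049}, {"tx": -9.0, "ty": -26.0, "tz": -21.0, "wz": -0.049}, {"tx": -8.0, "ty": -26.0, "tz": -20.0, "wz": -0.048}]
[{"tx": -14.0, "ty": -32.0, "tz": 10.0, "wx": -0.006, "wy": -0.087, "wz": -0.023}, {"tx": -12.0, "ty": -32.0, "tz": 11.0, "wx": -0.006, "wy": -0.087, "wz": -0.024}, {"tx": -10.0, "ty": -32.0, "tz": 12.0, "wx": -0.007, "wy": -0.087, "wz": -0.023}, {"tx": -9.0, "ty": -33.0, "tz": 12.0, "wx": -0.006, "wy": -0.087, "wz": -0.024}, {"tx": -7.0, "ty": -33.0, "tz": 13.0, "wx": -0.007, "wy": -0.087, "wz": -0.023}, {"tx": -4.0, "ty": -33.0, "tz": 13.0, "wx": -0.006, "wy": -0.088, "wz": -0.024}]
```

Call:
jog_arm(
  targets=[
    {"tx": -1, "ty": -3, "tz": -33, "wx": 0.001, "wy": 0.001, "wz": -0.001, "fingers": 10},
    {"tx": -1, "ty": -3, "tz": -33, "wx": 0.001, "wy": 0.001, "wz": -0.001, "fingers": 10},
    {"tx": -2, "ty": -3, "tz": -33, "wx": 0.002, "wy": 0.001, "wz": -0.001, "fingers": 10},
    {"tx": -13, "ty": -24, "tz": -20, "wx": 0, "wy": 0, "wz": -0.049, "fingers": 10},
    {"tx": -12, "ty": -25, "tz": -20, "wx": 0, "wy": 0, "wz": -0.049, "fingers": 10},
    {"tx": -11, "ty": -25, "tz": -20, "wx": 0, "wy": 0, "wz": -0.049, "fingers": 10},
    {"tx": -9, "ty": -26, "tz": -21, "wx": 0, "wy": 0, "wz": -0.049, "fingers": 10},
    {"tx": -8, "ty": -26, "tz": -20, "wx": 0, "wy": 0, "wz": -0.049, "fingers": 10},
  ],
)

```text
time: 5.42
position: [0.4693, 0.1993, 0.2194]
ee_rot: [0.132, 3.137, 0.0]
wrist_force: [1.3, -0.1, -1.3]
opening: 0.0198
finger_force: 30.0
```

Call:
jog_arm(
  targets=[
    {"tx": -14, "ty": -32, "tz": 10, "wx": -0.006, "wy": -0.087, "wz": -0.023, "fingers": 10},
    {"tx": -12, "ty": -32, "tz": 11, "wx": -0.006, "wy": -0.087, "wz": -0.023, "fingers": 10},
    {"tx": -10, "ty": -32, "tz": 12, "wx": -0.006, "wy": -0.087, "wz": -0.023, "fingers": 10},
    {"tx": -9, "ty": -33, "tz": 12, "wx": -0.006, "wy": -0.087, "wz": -0.023, "fingers": 10},
    {"tx": -7, "ty": -33, "tz": 13, "wx": -0.006, "wy": -0.088, "wz": -0.024, "fingers": 10},
    {"tx": -4, "ty": -33, "tz": 13, "wx": -0.006, "wy": -0.088, "wz": -0.024, "fingers": 10},
    {"tx": 0, "ty": 0, "tz": 0, "wx": 0, "wy": 0, "wz": 0, "fingers": 10},
    {"tx": 0, "ty": 0, "tz": 0, "wx": 0, "wy": 0, "wz": 0, "fingers": 10},
  ],
)

```text
time: 6.08
position: [0.5327, 0.0065, 0.158]
ee_rot: [-0.066, 2.628, 0.019]
wrist_force: [0.5, -0.4, 0.3]
opening: 0.0197
finger_force: 30.0
```

Run:
```python
from h import *
o=ctrl.get_obs();B=bayR();print(o['joint_pos'].round(2),'bay frame',B.T@(o['position']-BAY),(toolR().T@R.from_rotvec(o['ee_rot']).as_matrix()).round(3),o['opening'])
b=snap('wrist','w3')['frame'];cv2.imwrite('pics/w3c.png',cv2.resize(b[100:340,140:500],(800,533),interpolation=cv2.INTER_CUBIC))
t=snap('top','t3');t=snap('scene','s3')
```

```text
[-0.29 -0.3   2.25  0.25  0.72 -2.06] bay frame [-0.00283551  0.00298717  0.07971818] [[ 1.    -0.006  0.011]
 [ 0.006  1.    -0.002]
 [-0.011  0.002  1.   ]] 0.019689447398832605
```

View pics/w3c.png

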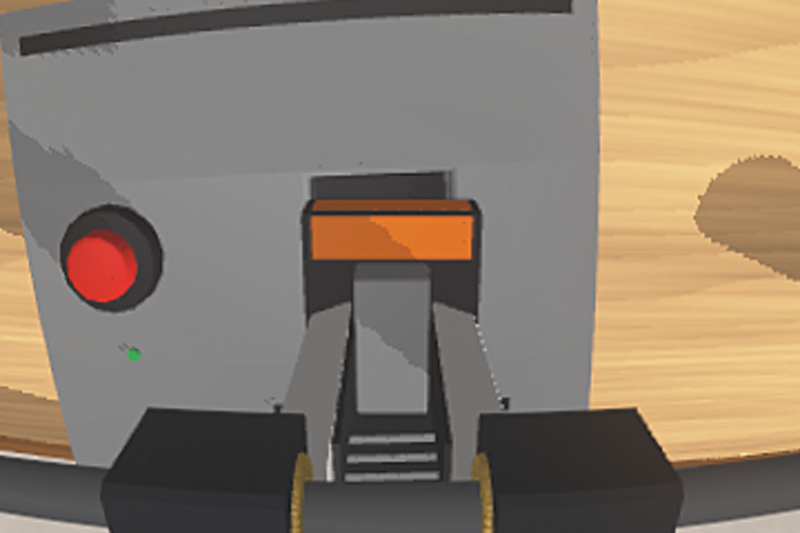

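The view shows the cartridge held square above the bay, orange stripe on the low side. The low bay edge runs from crop (304,176) to (455,169), the cartridge's lower front edge from (313,200) to (469,199), and the button top is at (101,266).

Run:
```python
from h import *
W=lambda x,y:('w3',(x/2.2222+140,y/2.2222+100))
o=ctrl.get_obs();p=np.array(o['position']);M=R.from_rotvec(o['ee_rot']).as_matrix();B=bayR()
def onpl(ob,c,n):
    q,v=ray(*ob);return q+v*(n@(c-q))/(n@v)
print('tool frame: cart bottom front', [ (M.T@(onpl(W(*u),p+M[:,2]*.0187,M[:,2])-p)*1000).round(1).tolist() for u in [(313,200),(469,199)]])
print(' cart top front', [ (M.T@(onpl(W(*u),p+M[:,2]*.0027,M[:,2])-p)*1000).round(1).tolist() for u in [(303,212),(480,210)]])
print(' ridge top rect', [ (M.T@(onpl(W(*u),p-M[:,2]*.0113,M[:,2])-p)*1000).round(1).tolist() for u in [(355,276),(431,276),(429,413),(358,413)]])
L=[onpl(W(*u),BAY,B[:,2]) for u in [(304,176),(455,169),(311,178),(447,173)]]
print('bay edge, bay frame',[(B.T@(l-BAY)*1000).round(1).tolist() for l in L]);print('tool frame',[(M.T@(l-p)*1000).round(1).tolist() for l in L])
print('button tri',tri([W(101,266),('w1',(77/3.0769+300,315/3.0769+170)),('top0',((697-400)/3.5088+300,(495-296)/3.5088+150)),('scene0',(94/3.5088+250,134/3.5088+170))]))
b=tri([W(101,266),('w1',(77/3.0769+300,315/3.0769+170)),('scene0',(94/3.5088+250,134/3.5088+170))])[0];print(B.T@(b-BAY))
```

```text
tool frame: cart bottom front [[38.3, -23.9, 18.7], [38.3, 22.0, 18.7]]
 cart top front [[38.5, -24.9, 2.7], [38.8, 23.2, 2.7]]
 ridge top rect [[24.9, -10.3, -11.3], [24.8, 9.2, -11.3], [-15.6, 9.2, -11.3], [-15.5, -10.5, -11.3]]
bay edge, bay frame [[-34.8, -29.4, 0.0], [-37.0, 28.6, -0.0], [-34.0, -26.7, -0.0], [-35.5, 25.5, -0.0]]
tool frame [[34.2, -34.5, 81.1], [36.5, 23.5, 81.1], [33.4, -31.8, 81.1], [34.9, 20.4, 81.1]]
button tri (array([ 0.56907623, -0.10485832,  0.10340849]), [np.float64(0.00019491414166703465), np.float64(0.0005864409066666524), np.float64(0.001149483140551744), np.float64(0.00040070012902052135)])
[-0.00386389 -0.11000151  0.01719446]
```

Run:
```python
from h import *
W=lambda x,y:('w3',(x/2.2222+140,y/2.2222+100))
T=lambda x,y:('top0',((x-400)/3.5088+300,(y-296)/3.5088+150))
S=lambda x,y:('scene0',(x/3.5088+250,(y-296)/3.5088+170))
B=bayR()
def onpl(ob,c,n):
    q,v=ray(*ob);return q+v*(n@(c-q))/(n@v)
f=lambda ob:((B.T@(onpl(ob,BAY,B[:,2])-BAY))*1000)[:2].round(1).tolist()
print('right edge',[f(W(*u)) for u in [(600,20),(599,150),(590,370)]])
print('left edge',[f(W(*u)) for u in [(8,125),(40,300),(70,440)]])
print('groove',[f(W(*u)) for u in [(22,37),(300,8),(22,52),(570,12)]])
print('top back',[f(T(*u)) for u in [(425,350),(748,318)]],'R',[f(T(*u)) for u in [(748,330),(752,580)]],'L',[f(T(*u)) for u in [(426,352),(452,590)]],'vent',[f(T(*u)) for u in [(474,373),(610,358),(478,428),(612,412)]])
print('scene groove',[f(S(*u)) for u in [(32,416),(262,330)]],'vent',[f(S(*u)) for u in [(197,454),(308,411),(329,434),(215,480)]],'bay',[f(S(*u)) for u in [(207,434),(180,402),(238,378),(271,408)]])
# unconstrained edges of bay via hough? enlarge view
a=cv2.imread('pics/top0.png');b=cv2.imread('pics/w1.png')
```

```text
right edge [[-95.7, 84.6], [-44.9, 85.6], [49.7, 89.1]]
left edge [[-60.2, -156.9], [17.5, -151.5], [89.2, -150.5]]
groove [[-96.5, -147.2], [-99.1, -29.5], [-90.2, -147.5], [-98.2, 72.5]]
top back [[117.8, 86.2], [127.1, -149.3]] R [[117.9, -149.6], [-92.7, -159.7]] L [[116.2, 85.6], [-84.6, 80.0]] vent [[97.7, 51.7], [102.9, -48.5], [53.7, 51.3], [60.0, -49.5]]
scene groove [[-96.0, -146.0], [-109.3, 75.7]] vent [[58.5, -44.3], [53.4, 54.7], [97.9, 54.6], [104.6, -44.9]] bay [[33.9, -27.3], [-32.2, -29.2], [-38.6, 26.4], [28.8, 31.4]]
```

Call:
jog_arm(
  targets=[
    {"tx": -4, "ty": -2.5, "tz": 10, "wx": 0, "wy": -0.005, "wz": -0.02, "fingers": 10},
    {"tx": -4, "ty": -2.2, "tz": 12, "wx": 0, "wy": -0.006, "wz": -0.02, "fingers": 10},
    {"tx": 0, "ty": 0, "tz": 10, "wx": 0, "wy": 0, "wz": 0, "fingers": 10},
    {"tx": 0, "ty": 0, "tz": 6, "wx": 0, "wy": 0, "wz": 0, "fingers": 10},
    {"tx": 0, "ty": 0, "tz": 0, "wx": 0, "wy": 0, "wz": 0, "fingers": 10},
    {"tx": 0, "ty": 0, "tz": 0, "wx": 0, "wy": 0, "wz": 0, "fingers": 10},
  ],
)

```text
time: 6.73
position: [0.5602, 0.0057, 0.1307]
ee_rot: [-0.126, 2.613, 0.006]
wrist_force: [0.2, -1.1, -0.8]
opening: 0.0196
finger_force: 30.0
```

```bash
sed -i 's/YAW=.0565/YAW=.095/' h.py
python3 - <<'E'
from h import *
o=ctrl.get_obs();B=bayR();print('bay frame',B.T@(o['position']-BAY),(toolR().T@R.from_rotvec(o['ee_rot']).as_matrix()).round(3),o['opening'])
b=snap('wrist','w4')['frame'];cv2.imwrite('pics/w4c.png',cv2.resize(b[130:280,210:410],(800,600),interpolation=cv2.INTER_CUBIC))
E
```

```text
bay frame [0.00725629 0.00119151 0.04232112] [[ 1.     0.006 -0.002]
 [-0.006  1.    -0.019]
 [ 0.002  0.019  1.   ]] 0.019647123970267022
```

View pics/w4c.png

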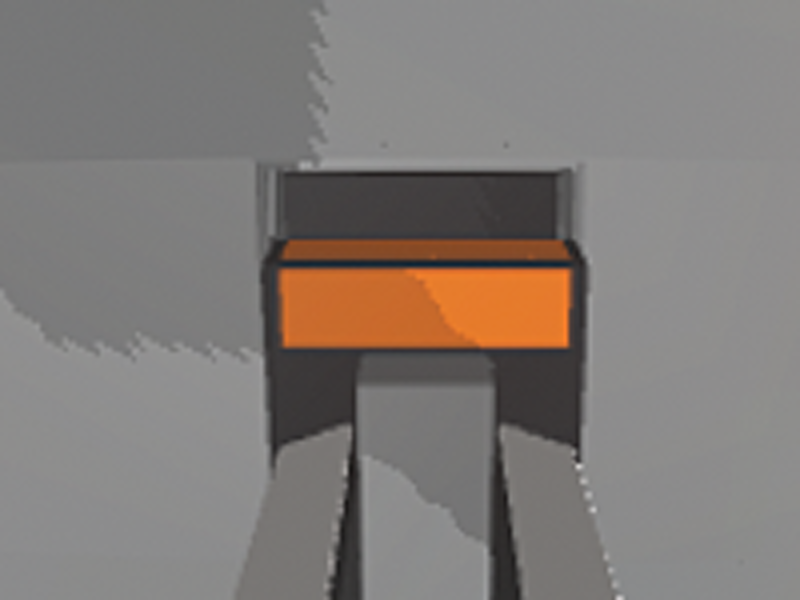

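The cartridge is now parallel to the bay and just up-slope of it in view: low bay edge at crop y≈160 (x 257–583), cartridge's lower front edge at y≈240 (x 281–567), upper front edge at y≈264 (x 265–583).

```bash
cat >> h.py <<'E'
def onpl(ob,c,n):
    q,v=ray(*ob);return q+v*(n@(c-q))/(n@v)
E
python3 - <<'E'
from h import *
W=lambda x,y:('w4',(x/4+210,y/4+130))
o=ctrl.get_obs();p=np.array(o['position']);M=R.from_rotvec(o['ee_rot']).as_matrix()
def g(u,h): return (M.T@(onpl(W(*u),p+M[:,2]*h,M[:,2])-p)*1000).round(1)[:2].tolist()
print('bottom',g((281,240),.0187),g((567,240),.0187)); print('top',g((265,264),.0027),g((583,264),.0027))
print('ridge',g((358,384),-.0113),g((494,384),-.0113))
for h in(.037,.042,.047): print('mouth',h,g((257,162),h),g((583,162),h),'in',g((278,170),h+.002),g((560,170),h+.002), 'floor',g((278,172),h+.008),g((560,172),h+.008))
E
```

```text
bottom [35.4, -22.1] [35.3, 24.8]
top [35.2, -22.8] [35.2, 25.4]
ridge [20.9, -8.2] [20.9, 11.3]
mouth 0.037 [45.5, -28.2] [45.4, 29.5] in [43.7, -24.7] [43.6, 25.6] floor [42.4, -25.4] [42.3, 26.3]
mouth 0.042 [44.7, -28.9] [44.6, 30.2] in [42.9, -25.3] [42.8, 26.2] floor [41.5, -26.0] [41.4, 26.9]
mouth 0.047 [44.0, -29.6] [43.9, 30.8] in [42.1, -25.9] [42.0, 26.8] floor [40.7, -26.6] [40.6, 27.5]
```

Call:
jog_arm(
  targets=[
    {"tx": 2.2, "ty": -0.5, "tz": 4, "wx": -0.01, "wy": 0, "wz": 0, "fingers": 10},
    {"tx": 2.3, "ty": -0.5, "tz": 5, "wx": -0.009, "wy": 0, "wz": 0, "fingers": 10},
    {"tx": 0, "ty": 0, "tz": 5, "wx": 0, "wy": 0, "wz": 0, "fingers": 10},
    {"tx": 0, "ty": 0, "tz": 4, "wx": 0, "wy": 0, "wz": 0, "fingers": 10},
    {"tx": 0, "ty": 0, "tz": 0, "wx": 0, "wy": 0, "wz": 0, "fingers": 10},
    {"tx": 0, "ty": 0, "tz": 0, "wx": 0, "wy": 0, "wz": 0, "fingers": 10},
    {"tx": 0, "ty": 0, "tz": 0, "wx": 0, "wy": 0, "wz": 0, "fingers": 10},
    {"tx": 0, "ty": 0, "tz": 0, "wx": 0, "wy": 0, "wz": 0, "fingers": 10},
  ],
)

```text
time: 7.45
position: [0.5654, 0.0041, 0.113]
ee_rot: [-0.131, 2.612, 0.03]
wrist_force: [-0.0, -0.6, -1.6]
opening: 0.0193
finger_force: 30.0
```

Run:
```python
from h import *
o=ctrl.get_obs();B=bayR();print('bay frame',B.T@(o['position']-BAY),(toolR().T@R.from_rotvec(o['ee_rot']).as_matrix()).round(3),o['wrist_force'])
b=snap('wrist','w5')['frame'];o=ctrl.get_obs();print(B.T@(o['position']-BAY))
cv2.imwrite('pics/w5c.png',cv2.resize(b[130:280,210:410],(800,600),interpolation=cv2.INTER_CUBIC))
```

```text
bay frame [ 0.00282317 -0.00091123  0.02451957] [[ 1.     0.005 -0.003]
 [-0.005  1.    -0.001]
 [ 0.003  0.001  1.   ]] [-0.02745211 -0.63583633 -1.57132168]
[ 0.00276339 -0.00091719  0.02450196]
```

View pics/w5c.png

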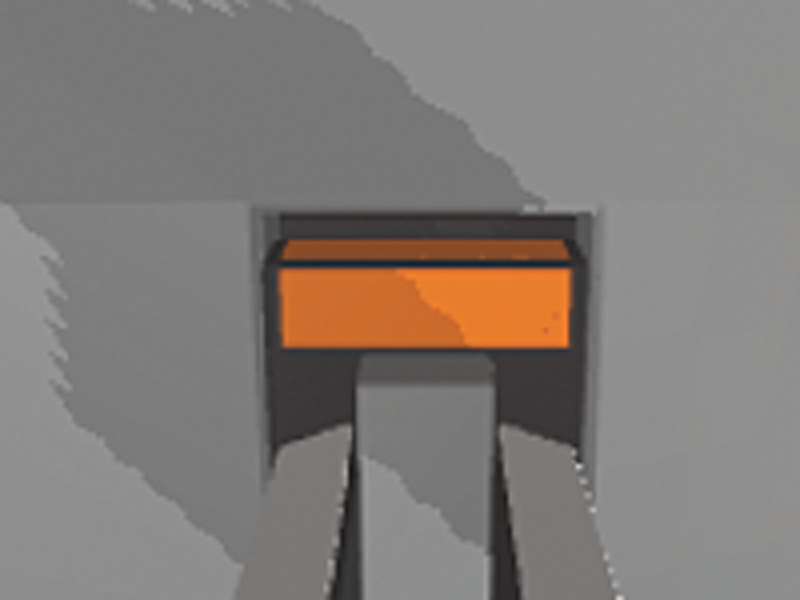

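The cartridge sits inside the bay outline: mouth from crop x 249–605 with its low edge at y≈203, the cartridge's lower front edge at y≈240 (x 281–567). I'll compute the remaining offset.

Run:
```python
from h import *
W=lambda x,y:('w5',(x/4+210,y/4+130))
o=ctrl.get_obs();p=np.array(o['position']);M=R.from_rotvec(o['ee_rot']).as_matrix()
def g(u,h): return (M.T@(onpl(W(*u),p+M[:,2]*h,M[:,2])-p)*1000).round(1)[:2].tolist()
print('bottom',g((281,240),.0187),g((567,240),.0187)); print('top',g((265,264),.0027),g((583,264),.0027))
for h in(.0225,.0245,.0265): print('mouth',h,g((249,204),h),g((605,204),h),'floor',g((280,213),h+.008),g((577,213),h+.008))
```

```text
bottom [35.0, -22.5] [34.9, 24.5]
top [34.9, -23.2] [34.8, 25.1]
mouth 0.0225 [40.4, -28.2] [40.3, 31.2] floor [37.2, -23.9] [37.1, 27.5]
mouth 0.0245 [40.0, -28.5] [39.9, 31.5] floor [36.8, -24.2] [36.7, 27.8]
mouth 0.0265 [39.6, -28.7] [39.5, 31.8] floor [36.4, -24.4] [36.3, 28.0]
```

Call:
jog_arm(
  targets=[
    {"tx": 0, "ty": 0.6, "tz": 2, "wx": 0, "wy": 0, "wz": 0, "fingers": 10},
    {"tx": 0, "ty": 0, "tz": 2, "wx": 0, "wy": 0, "wz": 0, "fingers": 10},
    {"tx": 0, "ty": 0, "tz": 2, "wx": 0, "wy": 0, "wz": 0, "fingers": 10},
    {"tx": 0, "ty": 0, "tz": 2, "wx": 0, "wy": 0, "wz": 0, "fingers": 10},
    {"tx": 0, "ty": 0, "tz": 2, "wx": 0, "wy": 0, "wz": 0, "fingers": 10},
    {"tx": 0, "ty": 0, "tz": 0, "wx": 0, "wy": 0, "wz": 0, "fingers": 10},
    {"tx": 0, "ty": 0, "tz": 0, "wx": 0, "wy": 0, "wz": 0, "fingers": 10},
  ],
)

```text
time: 8.08
position: [0.5702, 0.0051, 0.1039]
ee_rot: [-0.13, 2.613, 0.031]
wrist_force: [0.0, -0.5, -1.0]
opening: 0.0195
finger_force: 30.0
```

```bash
cat > st.py <<'E'
from h import *
o=ctrl.get_obs();B=bayR();print(o['time'],'bay frame mm',(B.T@(o['position']-BAY)*1000).round(1),'F bay',(B.T@o['wrist_force']).round(1),'rot',R.from_matrix(toolR().T@R.from_rotvec(o['ee_rot']).as_matrix()).as_rotvec().round(3),o['opening'])
E
python3 st.py
```

```text
8.0833 bay frame mm [ 2.4 -0.3 14.2] F bay [-0.5 -0.5 -0.8] rot [ 0.001 -0.002 -0.005] 0.019528216087709736
```

Call:
jog_arm(
  targets=[
    {"tx": 0, "ty": 0, "tz": 1.5, "wx": 0, "wy": 0, "wz": 0, "fingers": 10},
    {"tx": 0, "ty": 0, "tz": 1.5, "wx": 0, "wy": 0, "wz": 0, "fingers": 10},
    {"tx": 0, "ty": 0, "tz": 1.5, "wx": 0, "wy": 0, "wz": 0, "fingers": 10},
    {"tx": 0, "ty": 0, "tz": 0, "wx": 0, "wy": 0, "wz": 0, "fingers": 10},
  ],
)

```text
time: 8.42
position: [0.5725, 0.0053, 0.1]
ee_rot: [-0.13, 2.613, 0.031]
wrist_force: [-3.2, -0.9, 1.9]
opening: 0.0195
finger_force: 30.0
```

```bash
python3 st.py
```

```text
8.4167 bay frame mm [ 2.5 -0.4  9.7] F bay [-1.9 -0.5  3.2] rot [ 0.001 -0.002 -0.005] 0.019538959858005193
```

Call:
jog_arm(
  targets=[
    {"tx": 0, "ty": 0, "tz": 1.5, "wx": 0, "wy": 0, "wz": 0, "fingers": 10},
    {"tx": 0, "ty": 0, "tz": 1.5, "wx": 0, "wy": 0, "wz": 0, "fingers": 10},
    {"tx": 0, "ty": 0, "tz": 1.5, "wx": 0, "wy": 0, "wz": 0, "fingers": 10},
    {"tx": 0, "ty": 0, "tz": 1.5, "wx": 0, "wy": 0, "wz": 0, "fingers": 10},
    {"tx": 0, "ty": 0, "tz": 0, "wx": 0, "wy": 0, "wz": 0, "fingers": 10},
  ],
)

```text
time: 8.83
position: [0.5757, 0.0055, 0.097]
ee_rot: [-0.133, 2.613, 0.03]
wrist_force: [-28.1, -3.0, 26.3]
opening: 0.0197
finger_force: 30.0
```

```bash
python3 st.py
```

```text
8.8333 bay frame mm [ 3.8 -0.4  5.4] F bay [-11.3  -0.3  36.9] rot [ 0.    -0.002 -0.007] 0.01967997158261404
```

Force jumped to 37 N, so I'll look before pressing any further.

```bash
python3 - <<'E'
from h import *
b=snap('wrist','w6')['frame'];snap('top','t6');snap('scene','s6')
a=cv2.imread('pics/s6.png');t=cv2.imread('pics/t6.png')
x=cv2.resize(b[130:280,210:410],(480,360),interpolation=cv2.INTER_CUBIC)
y=cv2.resize(a[165:255,255:335],(320,360),interpolation=cv2.INTER_CUBIC)
cv2.imwrite('pics/c6.png',np.hstack([x,y]))
E
python3 st.py
```

```text
8.9833 bay frame mm [ 3.7 -0.5  5.4] F bay [-9.6  0.7 36.8] rot [ 0.001 -0.002 -0.007] 0.02012648546703289
```

View pics/c6.png

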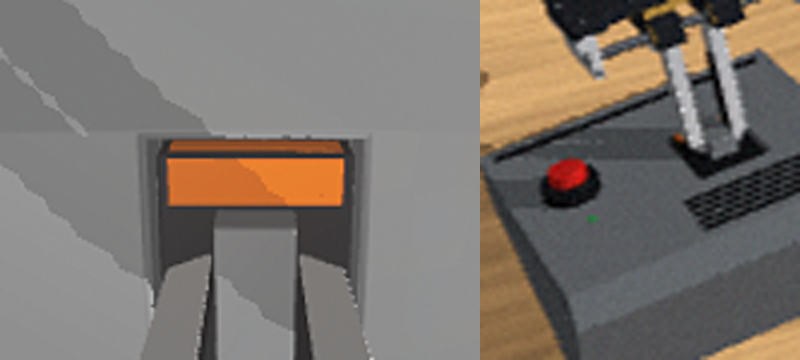

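Run:
```python
from h import *
W=lambda x,y:('w6',(x/2.4+210,y/2.4+130))
o=ctrl.get_obs();p=np.array(o['position']);M=R.from_rotvec(o['ee_rot']).as_matrix()
def g(u,h): return (M.T@(onpl(W(*u),p+M[:,2]*h,M[:,2])-p)*1000).round(1)[:2].tolist()
print('top',g((159,157),.0027),g((351,157),.0027),'ridge',g((214,228),-.0113),g((296,228),-.0113))
for h in(.0027,.005,.007,.009): print('mouth',h,g((138,133),h),g((371,133),h),'inner',g((147,137),h+.002),g((361,137),h+.002))
print(o['effort'].round(1))
```

```text
top [35.2, -23.2] [35.2, 25.4] ridge [21.1, -8.7] [21.1, 10.9]
mouth 0.0027 [41.5, -28.3] [41.4, 30.3] inner [40.0, -26.3] [39.9, 28.1]
mouth 0.005 [41.0, -28.7] [40.9, 30.7] inner [39.5, -26.7] [39.4, 28.5]
mouth 0.007 [40.6, -29.0] [40.5, 31.0] inner [39.1, -27.0] [39.0, 28.8]
mouth 0.009 [40.2, -29.3] [40.1, 31.4] inner [38.7, -27.3] [38.6, 29.1]
[  1.1 -13.9 -26.6   1.1  -3.1  -0. ]
```

Call:
jog_arm(
  targets=[
    {"tx": 1, "ty": 0.3, "tz": 0, "wx": 0, "wy": 0, "wz": 0, "fingers": 10},
    {"tx": 0, "ty": 0, "tz": 0.7, "wx": 0, "wy": 0, "wz": 0, "fingers": 10},
    {"tx": 0, "ty": 0, "tz": 0, "wx": 0, "wy": 0, "wz": 0, "fingers": 10},
    {"tx": 0, "ty": 0, "tz": 0, "wx": 0, "wy": 0, "wz": 0, "fingers": 10},
  ],
)

```text
time: 9.32
position: [0.5758, 0.0056, 0.0969]
ee_rot: [-0.133, 2.611, 0.03]
wrist_force: [-29.5, -3.3, 32.0]
opening: 0.0197
finger_force: 30.1
```

```bash
python3 st.py
```

```text
9.3167 bay frame mm [ 3.8 -0.4  5.3] F bay [-9.7 -0.5 42.5] rot [ 0.001 -0.004 -0.007] 0.019734630494325937
```

Call:
jog_arm(
  targets=[
    {"tx": 0, "ty": 0, "tz": -1.5, "wx": 0, "wy": 0, "wz": 0, "fingers": 10},
    {"tx": 0, "ty": 0, "tz": 0, "wx": 0, "wy": 0, "wz": 0, "fingers": 30},
    {"tx": 0, "ty": 0, "tz": 0, "wx": 0, "wy": 0, "wz": 0, "fingers": 36},
    {"tx": 0, "ty": 0, "tz": 0, "wx": 0, "wy": 0, "wz": 0, "fingers": 36},
    {"tx": 0, "ty": 0, "tz": -10, "wx": 0, "wy": 0, "wz": 0, "fingers": 36},
    {"tx": 0, "ty": 0, "tz": -20, "wx": 0, "wy": 0, "wz": 0, "fingers": 36},
    {"tx": 0, "ty": 0, "tz": -20, "wx": 0, "wy": 0, "wz": 0, "fingers": 36},
    {"tx": 0, "ty": 0, "tz": -10, "wx": 0, "wy": 0, "wz": 0, "fingers": 36},
  ],
)

```text
time: 9.98
position: [0.5442, 0.0029, 0.1483]
ee_rot: [-0.13, 2.612, 0.03]
wrist_force: [0.8, -0.7, 0.6]
opening: 0.0357
finger_force: 0.0
```

Call:
jog_arm(
  targets=[
    {"tx": 30, "ty": 0, "tz": -5, "wx": 0, "wy": 0, "wz": 0, "fingers": 36},
    {"tx": 30, "ty": 0, "tz": 0, "wx": 0, "wy": 0, "wz": 0, "fingers": 36},
    {"tx": 0, "ty": 0, "tz": 0, "wx": 0, "wy": 0, "wz": 0, "fingers": 0},
    {"tx": 0, "ty": 0, "tz": 0, "wx": 0, "wy": 0, "wz": 0, "fingers": 0},
    {"tx": 0, "ty": 0, "tz": 0, "wx": 0, "wy": 0, "wz": 0, "fingers": 0},
  ],
)

```text
time: 10.4
position: [0.4909, -0.0028, 0.1219]
ee_rot: [-0.13, 2.612, 0.03]
wrist_force: [-0.1, -0.1, 1.3]
opening: 0.0192
finger_force: 0.0
```

```bash
python3 st.py
python3 - <<'E'
from h import *
b=snap('wrist','w7')['frame'];a=snap('scene','s7')['frame'];t=snap('top','t7')['frame']
for c in (np.array([0,0,0.]),):
    u=proj('w7',BAY);print(u)
u=np.clip(u,[60,40],[580,360]).astype(int)
x=cv2.resize(b[u[1]-40:u[1]+40,u[0]-60:u[0]+60],(800,533),interpolation=cv2.INTER_CUBIC)
cv2.imwrite('pics/c7.png',x);print(u-[60,40])
E
```

```text
10.4 bay frame mm [-57.5  -0.7  69.6] F bay [ 0.6 -0.1  1.2] rot [ 0.002 -0.003 -0.005] 0.01922508880845716
[315.52174307 277.21153911]
[255 237]
```

View pics/c7.png

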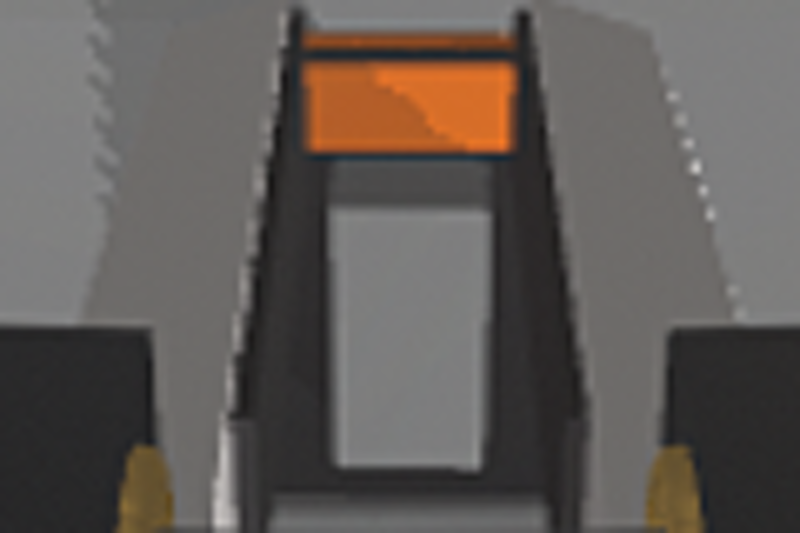

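The picture shows the cartridge in the bay, but the fingers hide the rims. I'll check flushness by touch: the deck just below the bay against the ridge top, which should differ by 14 mm.

Call:
jog_arm(
  targets=[
    {"tx": 0, "ty": 0, "tz": 25, "wx": 0, "wy": 0, "wz": 0, "fingers": 0},
    {"tx": 0, "ty": 0, "tz": 22, "wx": 0, "wy": 0, "wz": 0, "fingers": 0},
    {"tx": 0, "ty": 0, "tz": 12, "wx": 0, "wy": 0, "wz": 0, "fingers": 0},
    {"tx": 0, "ty": 0, "tz": 4, "wx": 0, "wy": 0, "wz": 0, "fingers": 0},
    {"tx": 0, "ty": 0, "tz": 0, "wx": 0, "wy": 0, "wz": 0, "fingers": 0},
    {"tx": 0, "ty": 0, "tz": 0, "wx": 0, "wy": 0, "wz": 0, "fingers": 0},
  ],
)

```text
time: 11.05
position: [0.5221, 0.0004, 0.0673]
ee_rot: [-0.131, 2.613, 0.03]
wrist_force: [-0.2, 0.3, -0.3]
opening: 0.0003
finger_force: 0.0
```

```bash
python3 st.py
```

```text
11.05 bay frame mm [-57.7  -0.5   6.7] F bay [-0.3  0.3 -0.1] rot [ 0.001 -0.003 -0.005] 0.0002834186460816704
```

Call:
jog_arm(
  targets=[
    {"tx": 0, "ty": 0, "tz": 1, "wx": 0, "wy": 0, "wz": 0, "fingers": 0},
    {"tx": 0, "ty": 0, "tz": 1, "wx": 0, "wy": 0, "wz": 0, "fingers": 0},
    {"tx": 0, "ty": 0, "tz": 0, "wx": 0, "wy": 0, "wz": 0, "fingers": 0},
  ],
)

```text
time: 11.3
position: [0.5228, 0.0004, 0.0657]
ee_rot: [-0.13, 2.612, 0.03]
wrist_force: [0.1, -0.7, 0.8]
opening: 0.0007
finger_force: 0.0
```

```bash
python3 st.py
```

```text
11.3 bay frame mm [-57.9  -0.6   4.9] F bay [ 0.4 -0.7  0.6] rot [ 0.001 -0.003 -0.005] 0.0006702538668768817
```

Call:
jog_arm(
  targets=[
    {"tx": 0, "ty": 0, "tz": 1, "wx": 0, "wy": 0, "wz": 0, "fingers": 0},
    {"tx": 0, "ty": 0, "tz": 1, "wx": 0, "wy": 0, "wz": 0, "fingers": 0},
    {"tx": 0, "ty": 0, "tz": 0, "wx": 0, "wy": 0, "wz": 0, "fingers": 0},
  ],
)

```text
time: 11.55
position: [0.5233, 0.0005, 0.0652]
ee_rot: [-0.135, 2.614, 0.03]
wrist_force: [-32.7, -3.8, 34.3]
opening: 0.0003
finger_force: 23.3
```

```bash
python3 st.py
```

```text
11.55 bay frame mm [-57.7  -0.5   4.2] F bay [-11.4  -0.6  46.2] rot [ 0.    -0.001 -0.008] 0.00026774047040255104
```

Call:
jog_arm(
  targets=[
    {"tx": 0, "ty": 0, "tz": -15, "wx": 0, "wy": 0, "wz": 0, "fingers": 0},
    {"tx": 0, "ty": 0, "tz": -20, "wx": 0, "wy": 0, "wz": 0, "fingers": 0},
    {"tx": -30, "ty": 0, "tz": 0, "wx": 0, "wy": 0, "wz": 0, "fingers": 0},
    {"tx": -30, "ty": 0, "tz": 0, "wx": 0, "wy": 0, "wz": 0, "fingers": 0},
    {"tx": 0, "ty": 0, "tz": 12, "wx": 0, "wy": 0, "wz": 0, "fingers": 0},
    {"tx": 0, "ty": 0, "tz": 4, "wx": 0, "wy": 0, "wz": 0, "fingers": 0},
    {"tx": 0, "ty": 0, "tz": 0, "wx": 0, "wy": 0, "wz": 0, "fingers": 0},
    {"tx": 0, "ty": 0, "tz": 0, "wx": 0, "wy": 0, "wz": 0, "fingers": 0},
  ],
)

```text
time: 12.22
position: [0.5643, 0.0052, 0.1085]
ee_rot: [-0.13, 2.616, 0.032]
wrist_force: [0.6, 0.7, 0.5]
opening: 0.0001
finger_force: 0.0
```

```bash
python3 st.py
```

```text
12.2167 bay frame mm [-0.3  0.4 21.1] F bay [0.9 0.6 0.1] rot [ 0.     0.001 -0.004] 7.363282713037788e-05
```

Call:
jog_arm(
  targets=[
    {"tx": 0, "ty": 0, "tz": 1, "wx": 0, "wy": 0, "wz": 0, "fingers": 0},
    {"tx": 0, "ty": 0, "tz": 1, "wx": 0, "wy": 0, "wz": 0, "fingers": 0},
    {"tx": 0, "ty": 0, "tz": 0, "wx": 0, "wy": 0, "wz": 0, "fingers": 0},
  ],
)

```text
time: 12.47
position: [0.5662, 0.005, 0.1077]
ee_rot: [-0.13, 2.614, 0.031]
wrist_force: [-0.6, 0.4, -0.8]
opening: 0.0004
finger_force: 0.0
```

```bash
python3 st.py
```

```text
12.4667 bay frame mm [ 0.9 -0.  19.5] F bay [-0.8  0.5 -0.4] rot [ 0.001 -0.002 -0.005] 0.0003725271473917699
```

Call:
jog_arm(
  targets=[
    {"tx": 0, "ty": 0, "tz": 1, "wx": 0, "wy": 0, "wz": 0, "fingers": 0},
    {"tx": 0, "ty": 0, "tz": 1, "wx": 0, "wy": 0, "wz": 0, "fingers": 0},
    {"tx": 0, "ty": 0, "tz": 0.5, "wx": 0, "wy": 0, "wz": 0, "fingers": 0},
    {"tx": 0, "ty": 0, "tz": 0, "wx": 0, "wy": 0, "wz": 0, "fingers": 0},
  ],
)

```text
time: 12.8
position: [0.5675, 0.0051, 0.107]
ee_rot: [-0.133, 2.614, 0.031]
wrist_force: [-18.6, -2.7, 17.5]
opening: 0.0005
finger_force: 12.3
```

```bash
python3 st.py
```

```text
12.8 bay frame mm [ 1.7 -0.1 18.2] F bay [-7.5 -0.9 24.5] rot [ 0.    -0.001 -0.007] 0.0005320930240571086
```

Ridge top minus deck is 18.2 − 4.2 = 14.0 mm, so the cartridge is flush and home. Next is the button position relative to the bay, from each image separately.

Run:
```python
from h import *
B=bayR();n=B[:,2]
W1=lambda x,y:('w1',(x/3.0769+300,y/3.0769+170));W3=lambda x,y:('w3',(x/2.2222+140,y/2.2222+100))
T=lambda x,y:('top0',((x-400)/3.5088+300,(y-296)/3.5088+150));S=lambda x,y:('scene0',(x/3.5088+250,(y-296)/3.5088+170))
def seg(fn):
    i=cv2.imread(f'pics/{fn}.png');h=cv2.cvtColor(i,cv2.COLOR_BGR2HSV)
    m=(((h[...,0]<6)|(h[...,0]>174))&(h[...,1]>150)&(h[...,2]>90)).astype(np.uint8)
    k,l,s,c=cv2.connectedComponentsWithStats(m)
    return [(c[j].round(1).tolist(),s[j].tolist()) for j in range(1,k) if s[j][4]>40]
for f in ['w1','w3','top0','scene0','t7','s7']:print(f,seg(f))
for off in(0,.004):
  f=lambda ob,h:(B.T@(onpl(ob,BAY+n*(off+h),n)-BAY)*1000)[:2]
  c={'w1':(f(W1(143,155),0)+f(W1(323,160),0))/2,'top':np.mean([f(T(*u),0) for u in [(520,534),(586,525),(514,448),(581,443)]],0),'scene':np.mean([f(S(*u),0) for u in [(207,434),(180,402),(238,378),(271,408)]],0)}
  c['w3']=(f(W3(304,176),0)+f(W3(455,169),0))/2+[39.5,0]
  b={'w1':W1(77,315),'top':T(697,495),'scene':S(94,430),'w3':W3(101,266)}
  for k in b: print(off,k,'bay',c[k].round(1),[ (h,(f(b[k],h/1000)-c[k]).round(1).tolist()) for h in (12,18,24)])
```

```text
w1 [([324.9, 272.2], [316, 264, 19, 18, 257]), ([265.8, 350.3], [245, 343, 47, 20, 505])]
w3 [([67.9, 192.4], [33, 166, 69, 56, 2769]), ([185.4, 219.5], [170, 204, 32, 32, 791])]
top0 [([461.9, 190.9], [444, 179, 36, 25, 742]), ([384.4, 206.7], [380, 202, 10, 10, 84])]
scene0 [([276.5, 208.0], [272, 205, 10, 7, 60]), ([204.1, 259.5], [187, 246, 36, 30, 772])]
t7 [([461.8, 190.9], [444, 179, 36, 25, 749]), ([384.4, 206.7], [380, 202, 10, 10, 84])]
s7 [([276.5, 208.0], [272, 205, 10, 7, 60]), ([204.0, 259.5], [187, 246, 36, 30, 771])]
0 w1 bay [1.7 1. ] [(12, [-10.6, -113.2]), (18, [-9.4, -110.7]), (24, [-8.1, -108.3])]
0 top bay [-0.1 -1.2] [(12, [-12.5, -110.8]), (18, [-9.4, -109.7]), (24, [-6.3, -108.5])]
0 scene bay [-2.   0.4] [(12, [-18.8, -107.7]), (18, [-7.9, -109.4]), (24, [2.9, -111.2])]
0 w3 bay [3.6 0.7] [(12, [-9.0, -114.1]), (18, [-10.8, -111.1]), (24, [-12.6, -108.0])]
0.004 w1 bay [2.4 1.6] [(12, [-10.5, -112.2]), (18, [-9.3, -109.7]), (24, [-8.0, -107.3])]
0.004 top bay [ 1.9 -0.9] [(12, [-12.4, -110.3]), (18, [-9.3, -109.1]), (24, [-6.3, -108.0])]
0.004 scene bay [ 5.  -1.4] [(12, [-18.5, -107.0]), (18, [-7.7, -108.8]), (24, [3.2, -110.5])]
0.004 w3 bay [2.9 0.9] [(12, [-9.5, -112.2]), (18, [-11.3, -109.2]), (24, [-13.1, -106.2])]
```

Call:
jog_arm(
  targets=[
    {"tx": 0, "ty": 0, "tz": -15, "wx": 0, "wy": 0, "wz": 0, "fingers": 0},
    {"tx": 0, "ty": 0, "tz": -18, "wx": 0, "wy": 0, "wz": 0, "fingers": 0},
    {"tx": 3, "ty": -37, "tz": 0, "wx": 0, "wy": 0, "wz": 0, "fingers": 0},
    {"tx": 3, "ty": -36, "tz": 0, "wx": 0, "wy": 0, "wz": 0, "fingers": 0},
    {"tx": 2, "ty": -36, "tz": 0, "wx": 0, "wy": 0, "wz": 0, "fingers": 0},
    {"tx": 0, "ty": 0, "tz": 15, "wx": 0, "wy": 0, "wz": 0, "fingers": 0},
    {"tx": 0, "ty": 0, "tz": 8, "wx": 0, "wy": 0, "wz": 0, "fingers": 0},
    {"tx": 0, "ty": 0, "tz": 0, "wx": 0, "wy": 0, "wz": 0, "fingers": 0},
  ],
)

```text
time: 13.47
position: [0.5661, -0.1043, 0.1091]
ee_rot: [-0.129, 2.616, 0.032]
wrist_force: [-0.6, -0.3, 0.9]
opening: 0.0007
finger_force: 0.7
```

```bash
python3 st.py
```

```text
13.4667 bay frame mm [  -7.4 -108.8   25.9] F bay [-0.1 -0.2  1.1] rot [-0.     0.    -0.004] 0.0007219524396513033
```

Call:
jog_arm(
  targets=[
    {"tx": 0, "ty": 0, "tz": 2, "wx": 0, "wy": 0, "wz": 0, "fingers": 0},
    {"tx": 0, "ty": 0, "tz": 2, "wx": 0, "wy": 0, "wz": 0, "fingers": 0},
    {"tx": 0, "ty": 0, "tz": 1, "wx": 0, "wy": 0, "wz": 0, "fingers": 0},
    {"tx": 0, "ty": 0, "tz": 0, "wx": 0, "wy": 0, "wz": 0, "fingers": 0},
  ],
)

```text
time: 13.8
position: [0.5689, -0.1032, 0.1064]
ee_rot: [-0.132, 2.614, 0.032]
wrist_force: [-4.8, 0.3, 1.7]
opening: 0.0004
finger_force: 1.8
```

```bash
python3 st.py
```

```text
13.8 bay frame mm [  -6.3 -108.    22.1] F bay [-3.2  0.8  3.9] rot [-0.    -0.001 -0.006] 0.0003882094731154018
```

Call:
jog_arm(
  targets=[
    {"tx": 0, "ty": 0, "tz": 1.5, "wx": 0, "wy": 0, "wz": 0, "fingers": 0},
    {"tx": 0, "ty": 0, "tz": 1.5, "wx": 0, "wy": 0, "wz": 0, "fingers": 0},
    {"tx": 0, "ty": 0, "tz": 1.5, "wx": 0, "wy": 0, "wz": 0, "fingers": 0},
    {"tx": 0, "ty": 0, "tz": 0, "wx": 0, "wy": 0, "wz": 0, "fingers": 0},
  ],
)

```text
time: 14.13
position: [0.5707, -0.1031, 0.1041]
ee_rot: [-0.136, 2.615, 0.034]
wrist_force: [-31.6, 1.9, 27.4]
opening: 0.0008
finger_force: 19.5
```

```bash
python3 st.py
```

```text
14.1333 bay frame mm [  -5.9 -108.    19.3] F bay [-13.4   4.9  39.4] rot [-0.003  0.001 -0.008] 0.000819368850889418
```

Call:
jog_arm(
  targets=[
    {"tx": 0, "ty": 0, "tz": -2, "wx": 0, "wy": 0, "wz": 0, "fingers": 0},
    {"tx": 0, "ty": 0, "tz": 0, "wx": 0, "wy": 0, "wz": 0, "fingers": 0},
    {"tx": 0, "ty": 0, "tz": 0, "wx": 0, "wy": 0, "wz": 0, "fingers": 0},
  ],
)

```text
time: 14.38
position: [0.5703, -0.1032, 0.1047]
ee_rot: [-0.131, 2.613, 0.033]
wrist_force: [-5.9, 2.2, 5.6]
opening: 0.0005
finger_force: 4.3
```

```bash
python3 st.py
```

```text
14.3833 bay frame mm [  -6.  -108.2   19.9] F bay [-2.1  2.7  7.7] rot [-0.001 -0.002 -0.005] 0.0005224691840677454
```

Call:
jog_arm(
  targets=[
    {"tx": 0, "ty": 0, "tz": -2, "wx": 0, "wy": 0, "wz": 0, "fingers": 0},
    {"tx": 0, "ty": 0, "tz": 0, "wx": 0, "wy": 0, "wz": 0, "fingers": 0},
    {"tx": 0, "ty": 0, "tz": 0, "wx": 0, "wy": 0, "wz": 0, "fingers": 0},
  ],
)

```text
time: 14.63
position: [0.5696, -0.1037, 0.1063]
ee_rot: [-0.131, 2.613, 0.032]
wrist_force: [-3.4, 3.2, 3.1]
opening: 0.0004
finger_force: 1.9
```

```bash
python3 st.py
```

```text
14.6333 bay frame mm [  -5.8 -108.6   21.7] F bay [-1.1  3.5  4.2] rot [ 0.    -0.002 -0.005] 0.00035151519600890344
```

Call:
jog_arm(
  targets=[
    {"tx": 0, "ty": 0, "tz": -2, "wx": 0, "wy": 0, "wz": 0, "fingers": 0},
    {"tx": 0, "ty": 0, "tz": 0, "wx": 0, "wy": 0, "wz": 0, "fingers": 0},
    {"tx": 0, "ty": 0, "tz": 0, "wx": 0, "wy": 0, "wz": 0, "fingers": 0},
  ],
)

```text
time: 14.88
position: [0.5688, -0.1045, 0.1082]
ee_rot: [-0.13, 2.612, 0.03]
wrist_force: [-1.7, 2.4, 2.4]
opening: 0.0005
finger_force: 1.3
```

```bash
python3 st.py
```

```text
14.8833 bay frame mm [  -5.6 -109.3   23.8] F bay [-0.1  2.6  2.8] rot [ 0.001 -0.003 -0.005] 0.0005280077380941631
```

Call:
jog_arm(
  targets=[
    {"tx": 0, "ty": 0, "tz": -10, "wx": 0, "wy": 0, "wz": 0, "fingers": 0},
    {"tx": 0, "ty": 0, "tz": -30, "wx": 0, "wy": 0, "wz": 0, "fingers": 0},
    {"tx": 0, "ty": 0, "tz": -35, "wx": 0, "wy": 0, "wz": 0, "fingers": 0},
    {"tx": 0, "ty": 0, "tz": -35, "wx": 0, "wy": 0, "wz": 0, "fingers": 0},
    {"tx": 0, "ty": 0, "tz": 0, "wx": 0, "wy": 0, "wz": 0, "fingers": 0},
    {"tx": 0, "ty": 0, "tz": 0, "wx": 0, "wy": 0, "wz": 0, "fingers": 0},
    {"tx": 0, "ty": 0, "tz": 0, "wx": 0, "wy": 0, "wz": 0, "fingers": 0},
  ],
)

```text
time: 15.47
position: [0.5135, -0.1097, 0.2026]
ee_rot: [-0.13, 2.613, 0.03]
wrist_force: [0.1, 0.3, -0.4]
opening: 0.0004
finger_force: 0.0
```

```bash
python3 st.py
python3 - <<'E'
from h import *
for n in('top','scene'):
    a=cv2.imread(f'pics/{n}0.png');b=snap(n,n+'9')['frame']
    d=(cv2.absdiff(a,b).max(2)>40).astype(np.uint8);k,l,s,c=cv2.connectedComponentsWithStats(d)
    print(n,[s[j].tolist() for j in range(1,k) if s[j][4]>25])
    h=cv2.cvtColor(b,cv2.COLOR_BGR2HSV);m=(((h[...,0]<6)|(h[...,0]>174))&(h[...,1]>150)&(h[...,2]>90)).astype(np.uint8)
    k,l,s,c=cv2.connectedComponentsWithStats(m);print([(c[j].round(1).tolist(),s[j][4]) for j in range(1,k) if s[j][4]>40])
E
```

```text
15.4667 bay frame mm [  -6.5 -109.2  133.3] F bay [-0.1  0.3 -0.5] rot [ 0.002 -0.002 -0.005] 0.00039979149169733463
top [[335, 199, 18, 19, 174], [309, 226, 163, 174, 13191], [437, 233, 8, 6, 35], [212, 239, 31, 31, 643], [436, 242, 16, 30, 367], [465, 269, 94, 67, 2160], [530, 336, 38, 9, 126], [538, 349, 57, 51, 2088], [432, 360, 102, 40, 1955], [234, 370, 68, 30, 1170], [600, 380, 35, 20, 309], [342, 391, 9, 9, 44], [333, 395, 8, 5, 31]]
[([461.9, 191.0], np.int32(750)), ([384.4, 206.7], np.int32(84))]
scene [[0, 0, 116, 141, 8481], [69, 0, 220, 175, 8821], [266, 0, 77, 103, 4601], [239, 5, 34, 92, 1137], [238, 22, 17, 9, 90], [165, 67, 22, 8, 92], [0, 95, 46, 44, 507], [0, 136, 22, 14, 193], [380, 147, 25, 19, 418], [0, 159, 12, 5, 37], [83, 159, 105, 47, 2327], [311, 193, 9, 12, 57]]
[([276.5, 208.0], np.int32(60)), ([204.1, 259.5], np.int32(775))]
```

The button is back at its start pixels and the other objects are unchanged. The only difference near the blue cartridge is in the top view, probably the arm's shadow; the scene view shows none there.

```bash
python3 -c "
from plant import workorder
print(workorder.hand_in())"
```

```text
the job is handed in; nothing more can be done
None
```

The job is handed in, with no verdict shown: the orange cartridge is flush in the bay (touch check: ridge 14.0 mm above the deck), stripe to the low edge; the button was pressed to its stop and sprang back; the other four objects look unmoved.

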